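# Seat the insert in a shadow-box frame and hover its back cover over the holes

### The arm

A 6-joint arm with a two-finger parallel gripper is mounted at the origin on the work surface. World frame = base frame: x ahead of the robot, y to its left, z up, the work surface at z = 0. Lengths are in m, angles in rad, forces in N, time in s.
With the tool pointing down it reaches from about 0.25 to 0.775 m from the base axis. Payload 4 kg.
Tool frame: the origin (TCP) lies midway between the tips of the shut fingers; the grasp point (between the pads) lies 19 mm behind it (bot.tcp_to_grasp is the distance from the TCP to the grasp point, in m); z points along the fingers, y is the direction in which the jaws open and shut (so a half turn about z gives the same grasp; the last joint's range is limited). The gripper opens to 94 mm and grips with 3 to 60 N. Pads are 16 mm wide; open, the fingers measure 119 mm over their backs; the gripper's body (75 mm by 177 mm) begins 78 mm behind the grasp point.
Start: joints at [-1.45, 0.087, 1.371, -0, 1.684, -0.103], TCP at [0.122, -0.536, 0.206] pointing down, gripper open.
Joint ranges: [-3.1, 3.1], [-0.76, 2.03], [0.27, 2.55], [-1.08, 4.22], [0.17, 2.65], [-2.57, 2.57]. Speed limits (rad/s): [2.79, 2.79, 3.14, 3.14, 3.14, 3.14].

### API

Orientations are given as a 3x3 rotation matrix whose columns are the frame's x, y, z axes.
In Python, from cell import bot gives the robot as it stands.
- The arm moves only by the tool drive_tool, never from a script. Its argument "series" is a list of rows, each an object of numbers: "x", "y", "z": the shift along the tool's x, y, z in m; "rx", "ry", "rz": the turn, a rotation vector about the tool's x, y, z in rad. In form: [{"x": .., "y": .., "z": .., "rx": .., "ry": .., "rz": ..}, ...]. A call has 1 to 5 rows; each row is the pose to reach, as a shift and turn from the pose commanded when the call began, along the tool's axes at that moment; what a row does not reach only later rows make up. A row lasts 1/12 s, in which the tool goes at most 41.7 mm and 7.16 degrees, less where a joint would pass 70% of its speed; a pose out of reach is approached as far as the arm can. A call with a gripper value outside its range is refused whole. "hand" is the opening, from 0 (shut) to 1 (fully open), set as the call begins (left out, the last holds). The fingers move at their own pace and stop on an object; "newtons" is the grip in N (left out, the last holds). Time passes only in rows, so rows that repeat a pose let the fingers close. It gives the time, the measured TCP pose, the force and the opening at its end, in the units of the state.
- bot.get_state(): the state, without advancing time (a new reading comes with each control period).
- bot.grab_frame(name): name is "scene" or "side" or "wrist"; returns the picture (480x640x3 uint8, blue, green, red); there is no depth.
- bot.camera_params(name): a dict with "fx", "fy", "cx", "cy" (pixels), "dist_coeffs" ([k1, k2, p1, p2, k3] as OpenCV has them; the pictures are not rectified), "world_from_camera" (4x4, takes a point from camera to world coordinates). Camera axes: x right, y down, z forward; pixel columns grow to the right and rows downward; lengths in m; the calibration is good to about 2 mm. A picture is of the moment at which its call begins: read the wrist's pose just before it. camera_params takes no time and is no camera call; for the wrist camera it gives the pose at the moment of the call.
- bot.hand_in(): hands the job in, once; it reports no verdict.
The state is a dict: "time": time; "joints": joint angles; "qd": joint speeds; "joint_efforts": joint torques, N m; "tcp_pos": TCP position; "tcp_rot": TCP orientation; "contact_force": force on the tool from outside, world axes, zero at the start; "wrist_torque": the same for the moment, N m; "gripper_width": finger opening in m.
Only numpy, scipy, OpenCV 4.12 (cv2) and the standard library are available. Lean on these libraries where they do the work, as an engineer would, in place of code of your own. Each camera call takes 0.05 s, during which the arm holds its last target.

### The job

Put the mounted insert into the pocket of the shadow-box frame, lowering it in rather than dropping it, so that it lies flat and fully home on the pocket floor, and let go of it. Then pick up the back cover by its batten and finish while still holding it level and still about a centimetre above the frame, touching neither frame nor insert, square to the frame so that all four threaded holes show through the holes of the cover, ready for the screws. Leave everything else where it lies; either way round is right for both parts.

Things in the scene. Friction and masses are not known exactly. Their poses are not given: they have to be found in the camera images.
- frame: Brown wooden shadow-box frame, fixed, lying face down, 170 (x) x 136 (y) x 50 mm high. Origin: centre of its underside, z up. Open pocket on top, 112 (x) x 82 (y) mm, upright walls, flat floor 12 mm above the origin; flat rim at 50 mm with four threaded holes (6 mm bore, 11 mm brass collar) at x +-71, y +-54 mm.
- insert: Loose insert, about 0.1 kg: plywood board 107 (x) x 77 (y) x 10 mm; on its middle an upright pale spacer block 24 (x) x 56 (y) mm, from 10 to 36 mm above the origin, to grip along x. Origin: centre of the underside, z up. Starts flat on the table, on the other side of the frame from the cover. 2.5 mm play per side in the pocket; seated, its origin is 12 mm above the frame's.
- cover: Loose back cover, about 0.2 kg: plywood plate 170 (x) x 136 (y) x 6 mm with four 14 mm through-holes at x +-71, y +-54 mm; across the middle of its top a brown hanging batten 22 (x) x 80 (y) mm, from 6 to 38 mm above the origin, to grip along x. Origin: centre of its underside, z up. Starts flat on the table, batten up.
- frame_hole0 (a point): centre of the mouth of the frame's threaded hole 0, on the rim, at x +71, y +54 mm in the frame's axes
- frame_hole1 (a point): centre of the mouth of the frame's threaded hole 1, on the rim, at x -71, y +54 mm in the frame's axes
- frame_hole2 (a point): centre of the mouth of the frame's threaded hole 2, on the rim, at x -71, y -54 mm in the frame's axes
- frame_hole3 (a point): centre of the mouth of the frame's threaded hole 3, on the rim, at x +71, y -54 mm in the frame's axes
- cover_hole0 (a point): centre of the lower mouth of the cover's hole 0, at x +71, y +54 mm in the cover's axes
- cover_hole1 (a point): centre of the lower mouth of the cover's hole 1, at x -71, y +54 mm in the cover's axes
- cover_hole2 (a point): centre of the lower mouth of the cover's hole 2, at x -71, y -54 mm in the cover's axes
- cover_hole3 (a point): centre of the lower mouth of the cover's hole 3, at x +71, y -54 mm in the cover's axes
- screwdriver: bystander, to be left alone: screwdriver lying flat; origin at the centre of its underside
- offcut: bystander, to be left alone: dark wooden offcut 130 x 28 x 16 mm; origin at the centre of its underside
- tape_roll: bystander, to be left alone: roll of paper tape, 84 across, 24 high mm; origin at the centre of its underside
- glue_bottle: bystander, to be left alone: white bottle, 52 across, 130 high mm; origin at the centre of its underside
- small_frame: bystander, to be left alone: small brass picture frame lying flat, 100 x 130 x 14 mm; origin at the centre of its underside
- hoop: bystander, to be left alone: wooden embroidery hoop, 150 across, 12 high mm; origin at the centre of its underside
- screw_dish: bystander, to be left alone: small white dish, 80 across, 30 high mm; origin at the centre of its underside
- spool: bystander, to be left alone: grey thread spool, 34 across, 40 high mm; origin at the centre of its underside
Mind the look-alikes: they are no part of the job. Leave any green or turquoise look-alike of the insert alone. What is shaped like the cover but green is not meant.

How it is judged:
On the way:
1. the insert lies flat and fully home in the frame's pocket, let go, while the cover is not yet held (horizontal distance between insert and frame below 0.0045 m and z of insert in the frame of frame below 0.0145 m and angle between insert's own z axis and vertical below 0.04 rad and angle between the x axis of insert and the x axis of frame, either way round below 0.07 rad and contact force between the fingers and insert below 0.1 N and contact force between the fingers and cover below 0.1 N), for 0.2 s.
At the end, for the whole second after the job is handed in: Insert in pocket, centred to 4.5 mm, down to 2.5 mm, flat to 0.04 rad, square to 0.07 rad. Cover held in the fingers, still (under 0.02 m/s, 0.1 rad/s), underside 3-25 mm above the rim, level to 0.06 rad, each hole within 5 mm of its threaded hole, either way round, touching neither (horizontal distance between insert and frame below 0.0045 m and z of insert in the frame of frame below 0.0145 m and angle between insert's own z axis and vertical below 0.04 rad and angle between the x axis of insert and the x axis of frame, either way round below 0.07 rad and ((horizontal distance between cover_hole0 and frame_hole0 below 0.005 m and horizontal distance between cover_hole1 and frame_hole1 below 0.005 m and horizontal distance between cover_hole2 and frame_hole2 below 0.005 m and horizontal distance between cover_hole3 and frame_hole3 below 0.005 m) or (horizontal distance between cover_hole0 and frame_hole2 below 0.005 m and horizontal distance between cover_hole1 and frame_hole3 below 0.005 m and horizontal distance between cover_hole2 and frame_hole0 below 0.005 m and horizontal distance between cover_hole3 and frame_hole1 below 0.005 m)) and z of cover in the frame of frame between 0.053 and 0.075 m and angle between cover's own z axis and vertical below 0.06 rad and contact force between the fingers and cover above 1 N and contact force between cover and frame below 0.1 N and contact force between cover and insert below 0.1 N and linear speed of cover below 0.02 m/s and angular speed of cover below 0.1 rad/s); the arm keeps its last pose, push and grip.
It fails at once if a bystander is pushed more than 30 mm from its place (distance of any of screwdriver, offcut, tape_roll, glue_bottle, small_frame, hoop, screw_dish, spool from where it was at the start of the episode above 0.03 m).
It fails at once if the insert is dropped into the frame: it falls freely, faster than 0.5 m/s (from more than about 13 mm) (horizontal distance between insert and frame below 0.1 m and contact force between the fingers and insert below 0.1 N and linear speed of insert above 0.5 m/s).
It also fails if it takes over 64 s, if anything falls off the work surface, if the arm or the gripper's body presses on something with over 40 N, if the wrist force passes 120 N, or if a joint passes its speed limit or range.

## Working session

There is one attempt and no reset: what is moved stays moved. The work goes in short steps, Python scripts to look and compute and a tool call to move; the robot and the scene stay as the last step left them, time stands still between calls to the robot, and variables do not carry over. Pictures are saved under pics/ and viewed, and the job is handed in when it is done.

Besides the shell and the picture viewer there is one more tool, called after ">>>" by a JSON object that holds its "method" and its "body". drive_tool: Moves the arm, as the interface text tells. Its arguments: {"type":"object","properties":{"series":{"type":"array","items":{"type":"object","properties":{"x":{"type":"number"},"y":{"type":"number"},"z":{"type":"number"},"rx":{"type":"number"},"ry":{"type":"number"},"rz":{"type":"number"}}}},"hand":{"type":"number"},"newtons":{"type":"number"}},"required":["series"]}

```bash
ls; mkdir -p pics; python3 - <<'E'
from cell import bot
import cv2
s=bot.get_state(); print(s)
for n in ("scene","side","wrist"):
    p=bot.camera_params(n); print(n,p)
    cv2.imwrite(f"pics/{n}0.png",bot.grab_frame(n))
E
```

```text
pics
{'time': 0.0, 'joints': array([-1.45007960e+00,  8.79843175e-02,  1.37225109e+00, -8.11515862e-06,
        1.68361411e+00, -1.03096307e-01]), 'qd': array([-0.00070518, -0.00199042, -0.00074398,  0.00057688,  0.00207386,
       -0.00027745]), 'joint_efforts': array([-1.14592076e-04, -3.40188718e+01, -3.02425969e+01,  7.17670494e-02,
        3.31917917e-02, -1.84435607e-04]), 'tcp_pos': array([ 0.12199951, -0.53572898,  0.20428978]), 'tcp_rot': array([[ 9.75058472e-01,  2.21947962e-01, -2.79785090e-04],
       [ 2.21948025e-01, -9.75055926e-01,  2.23947028e-03],
       [ 2.24239755e-04, -2.24571222e-03, -9.99997453e-01]]), 'contact_force': array([ 0.1163908 , -0.60745007,  0.33048908]), 'wrist_torque': array([-0.04606101,  0.01312443, -0.03462446]), 'gripper_width': 0.09402614290410617}
scene {'fx': 473.8424210378331, 'fy': 473.8424210378331, 'cx': 314.64092110055054, 'cy': 238.94459695166594, 'dist_coeffs': array([-0.08041586,  0.        ,  0.        ,  0.        ,  0.        ]), 'world_from_camera': array([[ 2.11060531e-01,  5.55930602e-01, -8.03986703e-01,
         1.55104924e+
[... 485 characters left out ...]
[[-0.82883761, -0.40748778,  0.38338222,  0.03044364],
       [-0.5594155 ,  0.59245456, -0.57969983,  0.80689069],
       [ 0.00908405, -0.69494698, -0.7190036 ,  1.04563439],
       [ 0.        ,  0.        ,  0.        ,  1.        ]])}
wrist {'fx': 366.13926284321246, 'fy': 366.13926284321246, 'cx': 317.9556576575252, 'cy': 238.95147929915743, 'dist_coeffs': array([0.02597215, 0.        , 0.        , 0.        , 0.        ]), 'world_from_camera': array([[ 0.22167851, -0.93477413, -0.27758957,  0.20209745],
       [-0.97511879, -0.21291683, -0.06172325, -0.51854719],
       [-0.00140619,  0.28436553, -0.9587149 ,  0.38431814],
       [ 0.        ,  0.        ,  0.        ,  1.        ]])}
```

View pics/scene0.png

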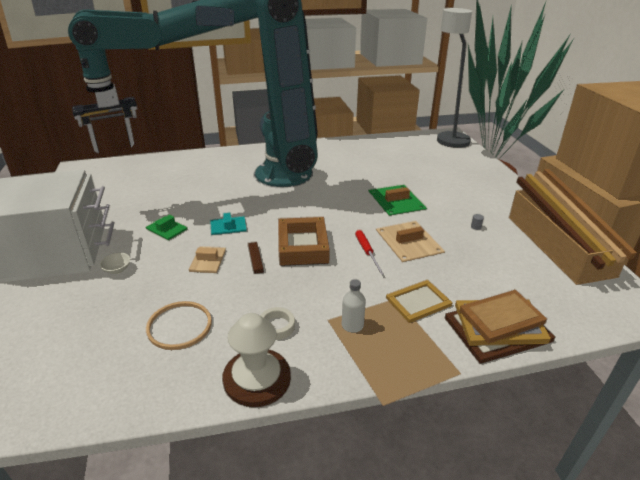

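View pics/side0.png

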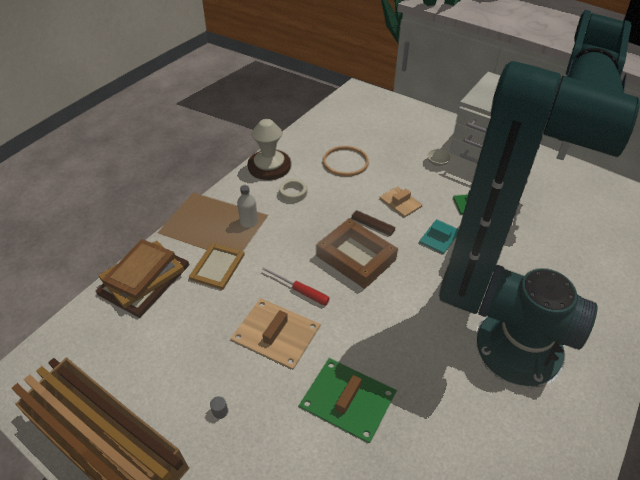

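View pics/wrist0.png

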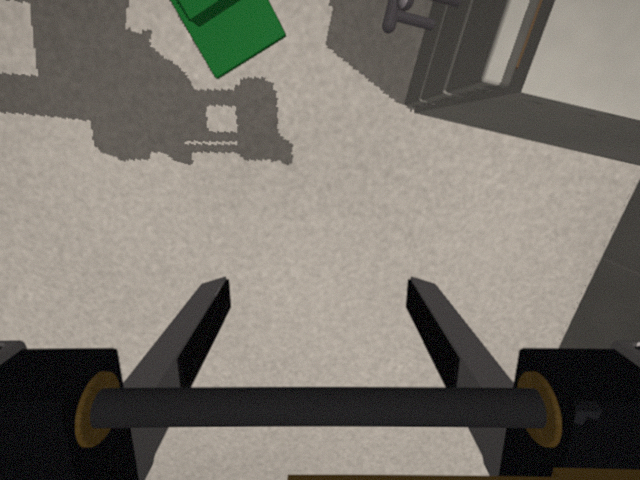

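The scene picture shows the plain insert at about (208,260), the frame at (303,241), the plain cover at (409,240), and green/turquoise look-alikes beside them. I'll enlarge these to read off corners.

```bash
python3 - <<'E'
import cv2
def crop(n,x,y,w,h,s,o):
    im=cv2.imread(f"pics/{n}0.png")[y:y+h,x:x+w]
    im=cv2.resize(im,None,fx=s,fy=s,interpolation=cv2.INTER_CUBIC)
    for i in range(0,w,10):
        cv2.putText(im,str(x+i),(i*s,8),0,0.3,(0,0,255),1) if i%20==0 else 0; cv2.line(im,(i*s,8),(i*s,14),(0,0,255),1)
    for j in range(0,h,10):
        cv2.putText(im,str(y+j),(0,j*s+4),0,0.3,(255,0,0),1) if j%20==0 else 0; cv2.line(im,(18,j*s),(24,j*s),(255,0,0),1)
    cv2.imwrite(o,im)
crop("scene",180,200,160,80,5,"pics/c1.png")
crop("scene",365,205,90,65,8,"pics/c2.png")
crop("side",300,180,140,110,5,"pics/c3.png")
crop("side",225,290,110,80,7,"pics/c4.png")
E
```

```text
(no output)
```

View pics/c1.png

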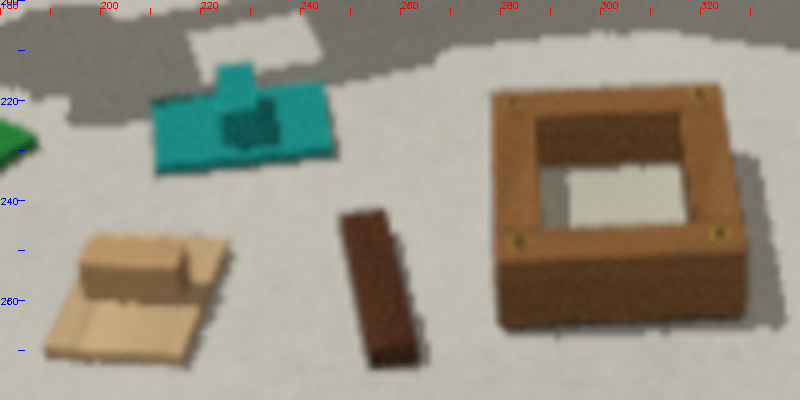

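View pics/c2.png

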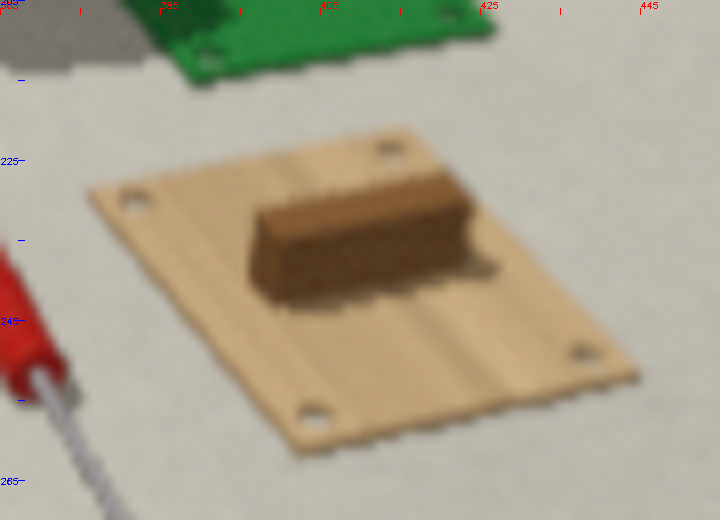

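View pics/c3.png

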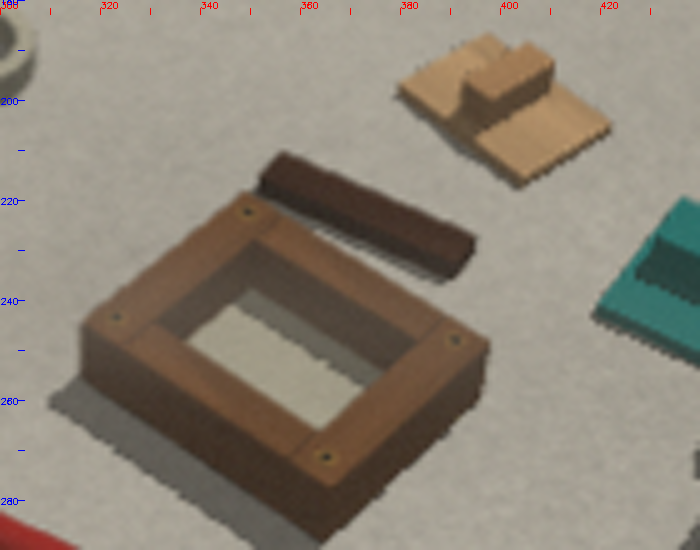

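View pics/c4.png

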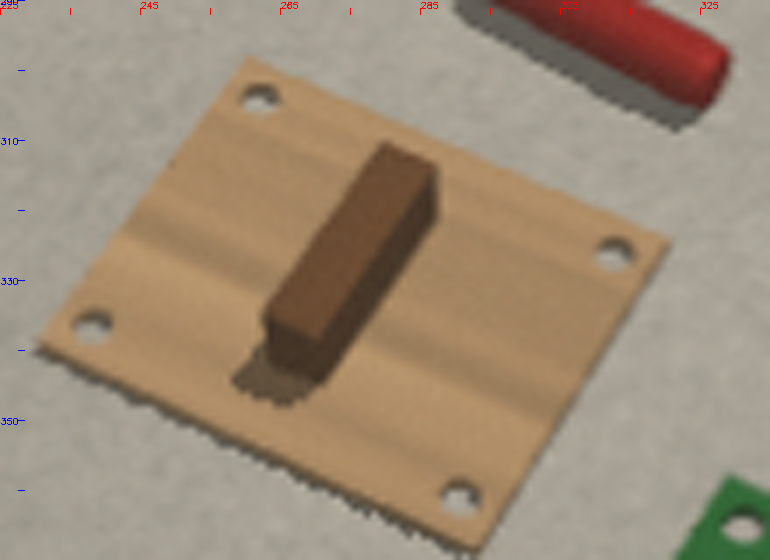

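```bash
cat > h.py <<'E'
import numpy as np, cv2
from scipy.optimize import least_squares
from cell import bot
def proj(P,p):
    T=np.linalg.inv(p["world_from_camera"]); K=np.array([[p["fx"],0,p["cx"]],[0,p["fy"],p["cy"]],[0,0,1]])
    r,_=cv2.Rodrigues(T[:3,:3]); return cv2.projectPoints(np.asarray(P,float).reshape(-1,1,3),r,T[:3,3],K,p["dist_coeffs"])[0].reshape(-1,2)
def place(L,q,z0=0):
    c,s=np.cos(q[2]),np.sin(q[2]); L=np.asarray(L,float)
    return np.c_[c*L[:,0]-s*L[:,1]+q[0],s*L[:,0]+c*L[:,1]+q[1],L[:,2]+z0]
def fit(obs,q0,z0=0):  # obs: list of (cam params, local pts, pixels)
    def f(q): return np.concatenate([(proj(place(L,q,z0),p)-np.asarray(u,float)).ravel() for p,L,u in obs])
    r=least_squares(f,q0,loss="soft_l1",f_scale=1.0); return r.x,f(r.x)
def uncrop(pts,x,y,s): return (np.asarray(pts,float)+.5)/s-.5+[x,y]
def crop(im,x,y,w,h,s,o):
    im=cv2.resize(im[y:y+h,x:x+w],None,fx=s,fy=s,interpolation=cv2.INTER_CUBIC); cv2.imwrite(o,im)
def rect(hx,hy,z): return [(hx,hy,z),(-hx,hy,z),(-hx,-hy,z),(hx,-hy,z)]
FH=rect(.071,.054,.05); FC=rect(.085,.068,.05); CH=rect(.071,.054,.006); CC=rect(.085,.068,.006)
IB=rect(.0535,.0385,.01); IT=rect(.012,.028,.036)
E
python3 - <<'E'
from h import *
S=bot.camera_params("scene"); D=bot.camera_params("side")
def show(n,obs,q0):
    for lab,o in (("both",obs),("scene",[a for a in obs if a[0] is S]),("side",[a for a in obs if a[0] is D])):
        q,r=fit(o,q0); print(n,lab,q.round(4),"max res",abs(r).max().round(2), "rms",np.sqrt((r**2).mean()).round(2))
u=lambda p:uncrop(p,180,200,5); v=lambda p:uncrop(p,300,180,5)
show("frame",[(S,FH,u([(720,234),(699,93),(514,102),(519,242)])),(S,FC,u([(745,249),(719,85),(492,92),(497,255)])),
 (D,FH,v([(117,317),(326,457),(455,340),(248,212)])),(D,FC,v([(83,325),(330,488),(490,345),(247,191)]))],[.4,0,0])
show("insert",[(S,[IB[0],IB[1],IB[3]],u([(186,354),(229,238),(46,346)])),(D,IB,v([(397,88),(520,179),(611,127),(487,33)])),(D,IT,v([(463,85),(488,100),(554,64),(530,42)]))],[.45,-.25,0])
u=lambda p:uncrop(p,365,205,8); v=lambda p:uncrop(p,225,290,7)
show("cover",[(S,CH,u([(584,354),(391,148),(136,198),(315,412)])),(S,CC,u([(640,375),(410,128),(88,192),(300,450)])),
 (D,CH,v([(93,325),(460,496),(614,252),(260,97)])),(D,CC,v([(38,343),(478,550),(668,242),(250,60)]))],[.4,.2,0])
E
```

```text
frame both [ 0.4699 -0.0187 -0.1418] max res 0.95 rms 0.49
frame scene [ 0.4695 -0.0186 -0.1407] max res 0.95 rms 0.5
frame side [ 0.47   -0.0188 -0.1428] max res 1.0 rms 0.48
insert both [ 0.4766 -0.2837 -0.2977] max res 0.97 rms 0.44
insert scene [ 0.4777 -0.2849 -0.2761] max res 0.35 rms 0.25
insert side [ 0.4763 -0.283  -0.3032] max res 0.78 rms 0.41
cover both [0.5036 0.2908 0.1203] max res 0.58 rms 0.31
cover scene [0.5036 0.2908 0.1171] max res 0.5 rms 0.33
cover side [0.5036 0.2909 0.1221] max res 0.54 rms 0.28
```

```bash
cat >> h.py <<'E'
def ray(p,uv,z):
    K=np.array([[p["fx"],0,p["cx"]],[0,p["fy"],p["cy"]],[0,0,1]])
    n=cv2.undistortPoints(np.array([[uv]],float),K,p["dist_coeffs"])[0,0]; T=p["world_from_camera"]
    d=T[:3,:3]@[n[0],n[1],1]; o=T[:3,3]; return (o+d*(z-o[2])/d[2])
def goal(xyz,yawx):
    s=bot.get_state(); R=s["tcp_rot"]; c,n=np.cos(yawx),np.sin(yawx)
    G=np.array([[c,n,0],[n,-c,0],[0,0,-1.]])
    rv=cv2.Rodrigues(R.T@G)[0].ravel(); print("tcp",s["tcp_pos"].round(4),"yawx",np.arctan2(R[1,0],R[0,0]).round(4),"t",round(s["time"],2),"w",round(s["gripper_width"],4),"F",s["contact_force"].round(2)); print("shift",(R.T@(np.array(xyz)-s["tcp_pos"])).round(4),"rot",rv.round(4))
E
python3 - <<'E'
from h import *
W=bot.camera_params("wrist")
print(ray(W,(410,110),0)); S=bot.camera_params("scene")
for uv in [(103,272),(105,250),(118,265)]: print(ray(S,uv,0))
# box top height: corner at scene (82,178)
for z in (.1,.15,.2): print(z, ray(S,(84,176),z))
print(bot.camera_params("wrist")["world_from_camera"].round(3))
goal([.4766,-.2837,.16],1.2731)
E
```

```text
[ 0.24043278 -0.60259066  0.        ]
[ 0.4706956  -0.56688876  0.        ]
[ 0.36548631 -0.5764045   0.        ]
[ 0.44687856 -0.53002509  0.        ]
0.1 [ 0.07093287 -0.66211979  0.1       ]
0.15 [ 0.17851152 -0.62981715  0.15      ]
0.2 [ 0.28609017 -0.59751452  0.2       ]
[[ 0.222 -0.935 -0.278  0.202]
 [-0.975 -0.213 -0.062 -0.519]
 [-0.001  0.284 -0.959  0.384]
 [ 0.     0.     0.     1.   ]]
tcp [ 0.122  -0.5359  0.2046] yawx 0.2238 t 0.15 w 0.0942 F [-0.25 -0.25  0.42]
shift [ 0.4017 -0.1671  0.0449] rot [-1.4000e-03 -1.0000e-03 -1.0493e+00]
```

>>> {"method": "drive_tool", "body": {"series": [{"x":0.05,"y":-0.15,"z":-0.02,"rz":-0.6},{"x":0.05,"y":-0.15,"z":-0.02,"rz":-0.6},{"x":0.05,"y":-0.15,"z":-0.02,"rz":-0.6},{"x":0.12,"y":-0.16,"z":-0.02,"rz":-0.6},{"x":0.15,"y":-0.16,"z":-0.02,"rz":-0.6}], "hand": 1}}

```text
schema error: expected keys x, y, z, rx, ry, rz
```

```bash
python3 - <<'E'
from h import *
goal([.4766,-.2837,.16],1.2731)
E
```

```text
tcp [ 0.122  -0.5359  0.2046] yawx 0.2238 t 0.15 w 0.0942 F [-0.25 -0.25  0.42]
shift [ 0.4017 -0.1671  0.0449] rot [-1.4000e-03 -1.0000e-03 -1.0493e+00]
```

>>> {"method": "drive_tool", "body": {"series": [{"x":0.05,"y":-0.15,"z":-0.02,"rx":0,"ry":0,"rz":-0.6},{"x":0.05,"y":-0.15,"z":-0.02,"rx":0,"ry":0,"rz":-0.6},{"x":0.05,"y":-0.15,"z":-0.02,"rx":0,"ry":0,"rz":-0.6},{"x":0.12,"y":-0.16,"z":-0.02,"rx":0,"ry":0,"rz":-0.6},{"x":0.15,"y":-0.16,"z":-0.02,"rx":0,"ry":0,"rz":-0.6}], "hand": 1}}

```text
time: 0.57
tcp_pos: [0.2013, -0.3631, 0.225]
tcp_rot: [[0.678, 0.735, 0.0], [0.735, -0.678, -0.001], [-0.001, 0.001, -1.0]]
contact_force: [0.5, -1.0, 0.3]
gripper_width: 0.0943
```

```bash
python3 - <<'E'
from h import *
goal([.4766,-.2837,.16],1.2731)
E
```

```text
tcp [ 0.2013 -0.3631  0.225 ] yawx 0.8257 t 0.57 w 0.0943 F [ 0.53 -0.95  0.34]
shift [0.2451 0.1484 0.065 ] rot [ 0.001   0.0012 -0.4474]
```

>>> {"method": "drive_tool", "body": {"series": [{"x":0.23,"y":0.14,"z":0.02,"rx":0,"ry":0,"rz":-0.44},{"x":0.23,"y":0.14,"z":0.02,"rx":0,"ry":0,"rz":-0.44},{"x":0.23,"y":0.14,"z":0.02,"rx":0,"ry":0,"rz":-0.44},{"x":0.23,"y":0.14,"z":0.02,"rx":0,"ry":0,"rz":-0.44},{"x":0.23,"y":0.14,"z":0.02,"rx":0,"ry":0,"rz":-0.44}], "hand": 1}}

```text
time: 0.98
tcp_pos: [0.4034, -0.3069, 0.2087]
tcp_rot: [[0.3, 0.954, -0.0], [0.954, -0.3, -0.0], [-0.0, 0.0, -1.0]]
contact_force: [1.0, -0.5, 1.0]
gripper_width: 0.094
```

>>> {"method": "drive_tool", "body": {"series": [{"x":0,"y":0,"z":0,"rx":0,"ry":0,"rz":0},{"x":0,"y":0,"z":0,"rx":0,"ry":0,"rz":0},{"x":0,"y":0,"z":0,"rx":0,"ry":0,"rz":0}]}}

```text
time: 1.23
tcp_pos: [0.4011, -0.3081, 0.2085]
tcp_rot: [[0.302, 0.953, -0.001], [0.953, -0.302, 0.0], [-0.0, -0.002, -1.0]]
contact_force: [-0.6, 1.1, 0.3]
gripper_width: 0.0938
```

```bash
python3 - <<'E'
from h import *
goal([.4766,-.2837,.16],1.2731)
E
```

```text
tcp [ 0.4011 -0.3081  0.2085] yawx 1.2641 t 1.23 w 0.0938 F [-0.55  1.08  0.26]
shift [0.046  0.0646 0.0484] rot [-0.0015  0.0002 -0.009 ]
```

>>> {"method": "drive_tool", "body": {"series": [{"x":0.046,"y":0.065,"z":0.05,"rx":0,"ry":0,"rz":-0.009},{"x":0.046,"y":0.065,"z":0.05,"rx":0,"ry":0,"rz":-0.009},{"x":0.046,"y":0.065,"z":0.05,"rx":0,"ry":0,"rz":-0.009},{"x":0.046,"y":0.065,"z":0.05,"rx":0,"ry":0,"rz":-0.009},{"x":0.046,"y":0.065,"z":0.05,"rx":0,"ry":0,"rz":-0.009}]}}

```text
time: 1.65
tcp_pos: [0.4761, -0.2848, 0.1591]
tcp_rot: [[0.295, 0.956, -0.002], [0.956, -0.295, -0.0], [-0.001, -0.001, -1.0]]
contact_force: [-0.8, 0.1, 0.7]
gripper_width: 0.094
```

```bash
python3 - <<'E'
from h import *
goal([.4766,-.2837,.06],1.2731)
W=bot.camera_params("wrist"); im=bot.grab_frame("wrist"); 
q=[.4766,-.2837,-.2977]
for L in (IB,IT,rect(.012,.028,.01)): 
    P=proj(place(L,q),W); print(P.round(1).tolist()); cv2.polylines(im,[P.round().astype(int)],True,(255,0,255),1)
cv2.imwrite("pics/w1.png",im)
E
```

```text
tcp [ 0.4761 -0.2848  0.1591] yawx 1.2715 t 1.65 w 0.094 F [-0.85  0.11  0.68]
shift [0.0013 0.0003 0.0991] rot [-0.0013  0.0008 -0.0016]
[[379.0, 179.2], [259.1, 179.4], [263.0, 260.5], [375.2, 260.4]]
[[333.5, 196.0], [304.7, 196.1], [305.5, 259.3], [332.8, 259.3]]
[[332.4, 191.0], [305.7, 191.1], [306.4, 250.0], [331.8, 250.0]]
```

View pics/w1.png

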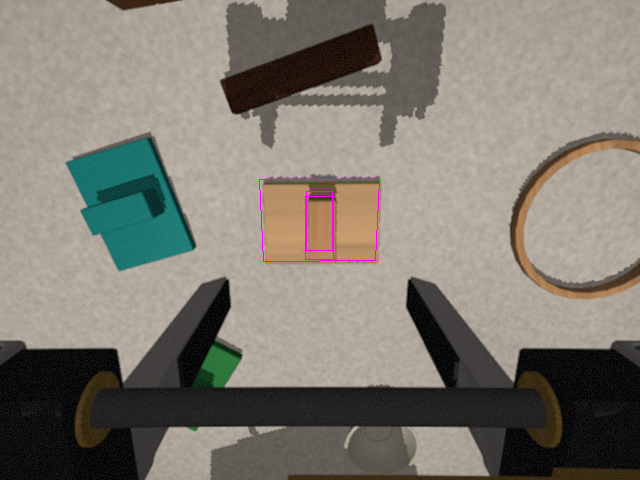

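The overlay nearly matches the insert: board at about (262–379, 181–262). I'll refine it with a crop.

```bash
python3 - <<'E'
from h import *
im=bot.grab_frame("wrist"); cv2.imwrite("pics/w1raw.png",im); crop(im,250,170,140,100,5,"pics/w1c.png")
E
```

```text
(no output)
```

View pics/w1c.png

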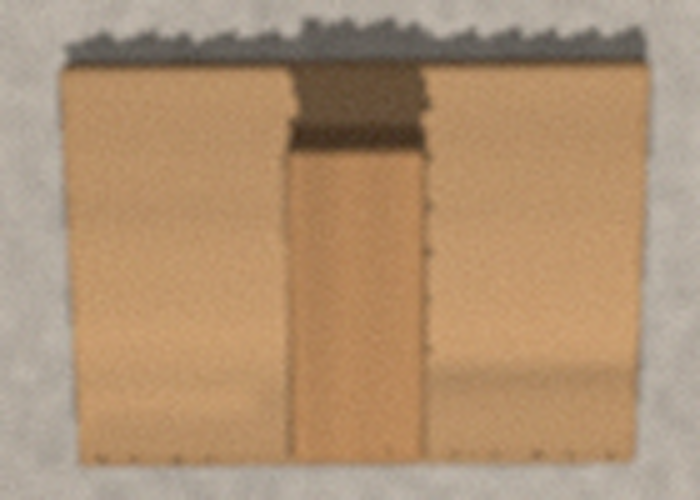

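```bash
python3 - <<'E'
from h import *
W=bot.camera_params("wrist"); u=lambda p:uncrop(p,250,170,5)
q,r=fit([(W,IB,u([(650,66),(62,66),(78,463),(636,463)])),(W,IT[:2],u([(424,150),(290,150)]))],[.4766,-.2837,-.2977]); print(q.round(4),r.round(2))
goal([q[0],q[1],.015],q[2]+np.pi/2)
E
```

```text
[ 0.4781 -0.288  -0.2986] [ 0.77 -0.41 -0.59 -0.15 -0.07  0.86 -0.23  0.59  1.06 -0.24 -0.69 -0.18]
tcp [ 0.4765 -0.2854  0.1607] yawx 1.2707 t 1.75 w 0.0941 F [-0.12 -0.64  0.84]
shift [-0.0018  0.002   0.1457] rot [ 0.002   0.0016 -0.0016]
```

>>> {"method": "drive_tool", "body": {"series": [{"x":-0.001,"y":0.001,"z":0.04,"rx":0,"ry":0,"rz":0},{"x":-0.001,"y":0.001,"z":0.08,"rx":0,"ry":0,"rz":0},{"x":-0.001,"y":0.001,"z":0.11,"rx":0,"ry":0,"rz":0},{"x":-0.001,"y":0.001,"z":0.13,"rx":0,"ry":0,"rz":0},{"x":-0.001,"y":0.001,"z":0.13,"rx":0,"ry":0,"rz":0}], "hand": 0.6}}

```text
time: 2.17
tcp_pos: [0.4743, -0.2842, 0.0251]
tcp_rot: [[0.295, 0.955, -0.007], [0.955, -0.295, 0.004], [0.002, -0.008, -1.0]]
contact_force: [0.3, 0.6, 0.3]
gripper_width: 0.0643
```

```bash
python3 - <<'E'
from h import *
goal([.4773,-.286,.015],1.2722)
cv2.imwrite("pics/w2.png",bot.grab_frame("wrist"))
E
```

```text
tcp [ 0.4743 -0.2842  0.0251] yawx 1.2708 t 2.17 w 0.0643 F [0.34 0.62 0.32]
shift [-0.0008  0.0035  0.0101] rot [-0.0079 -0.0022 -0.0014]
```

View pics/w2.png

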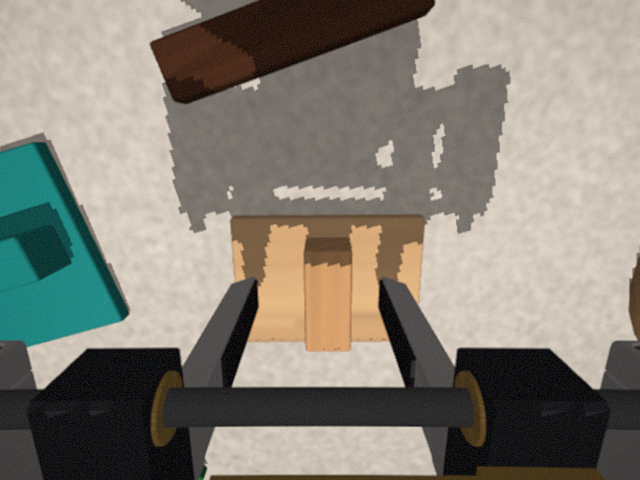

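Wrist picture: block top spans columns 305–351, fingertips at 257 and 379, so the gripper needs about +4 mm in tool y.

>>> {"method": "drive_tool", "body": {"series": [{"x":0,"y":0.004,"z":0.0,"rx":0,"ry":0,"rz":0},{"x":0,"y":0.004,"z":0.005,"rx":0,"ry":0,"rz":0},{"x":0,"y":0.004,"z":0.01,"rx":0,"ry":0,"rz":0},{"x":0,"y":0.004,"z":0.01,"rx":0,"ry":0,"rz":0}]}}

```text
time: 2.55
tcp_pos: [0.4824, -0.2867, 0.0196]
tcp_rot: [[0.294, 0.956, 0.001], [0.956, -0.294, -0.001], [-0.001, 0.001, -1.0]]
contact_force: [-0.5, 0.9, 0.1]
gripper_width: 0.0566
```

```bash
python3 - <<'E'
from h import *
goal([.4773,-.286,.015],1.2722)
cv2.imwrite("pics/w3.png",bot.grab_frame("wrist"))
goal([.4773,-.286,.015],1.2722)
E
```

```text
tcp [ 0.4824 -0.2867  0.0196] yawx 1.2727 t 2.55 w 0.0566 F [-0.54  0.88  0.06]
shift [-0.0008 -0.0051  0.0046] rot [0.0012 0.0006 0.0005]
tcp [ 0.4822 -0.2865  0.0195] yawx 1.2729 t 2.6 w 0.0565 F [-0.2  -0.6   0.22]
shift [-0.0009 -0.0049  0.0045] rot [0.0006 0.0003 0.0007]
```

View pics/w3.png

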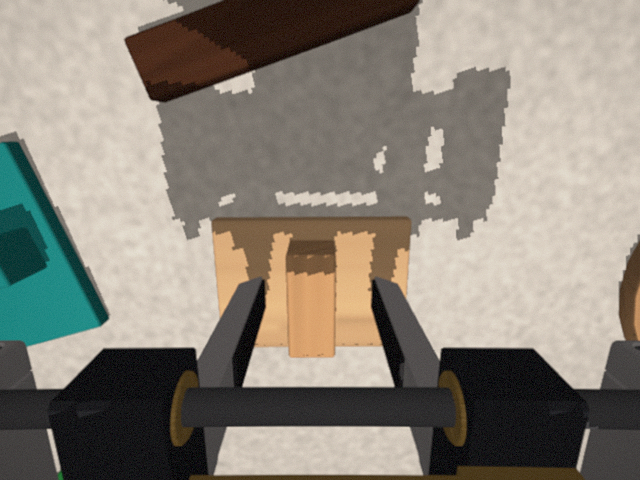

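>>> {"method": "drive_tool", "body": {"series": [{"x":0,"y":-0.0035,"z":0.0,"rx":0,"ry":0,"rz":0},{"x":0,"y":-0.0035,"z":0.003,"rx":0,"ry":0,"rz":0},{"x":0,"y":-0.0035,"z":0.005,"rx":0,"ry":0,"rz":0},{"x":0,"y":-0.0035,"z":0.005,"rx":0,"ry":0,"rz":0},{"x":0,"y":-0.0035,"z":0.005,"rx":0,"ry":0,"rz":0}]}}

```text
time: 3.02
tcp_pos: [0.4785, -0.2852, 0.0137]
tcp_rot: [[0.294, 0.956, -0.0], [0.956, -0.294, 0.0], [0.0, -0.0, -1.0]]
contact_force: [0.1, -0.2, -0.2]
gripper_width: 0.0565
```

```bash
python3 - <<'E'
from h import *
goal([.4773,-.286,.014],1.2722)
im=bot.grab_frame("wrist"); crop(im,200,200,240,180,3,"pics/w4.png")
E
```

```text
tcp [ 0.4785 -0.2852  0.0137] yawx 1.2728 t 3.02 w 0.0565 F [ 0.07 -0.21 -0.16]
shift [-0.0012 -0.0009 -0.0003] rot [-0.0005 -0.0001  0.0006]
```

View pics/w4.png

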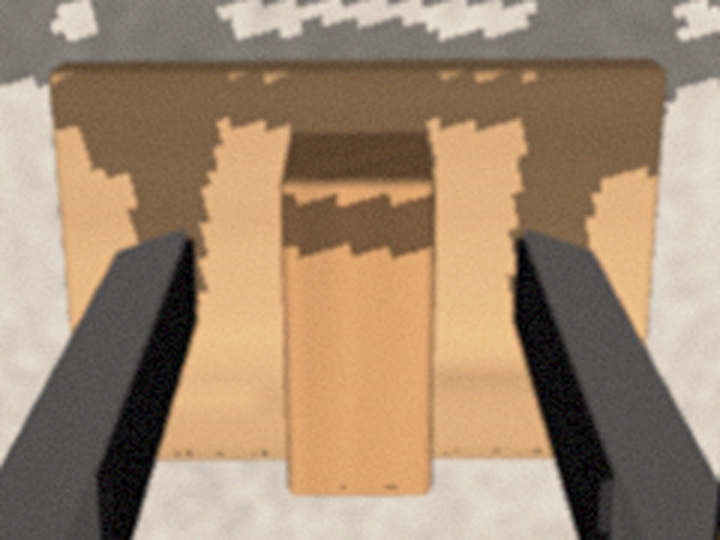

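The block is now centred between the fingers. I'll close.

>>> {"method": "drive_tool", "body": {"series": [{"x":0,"y":0,"z":0,"rx":0,"ry":0,"rz":0},{"x":0,"y":0,"z":0,"rx":0,"ry":0,"rz":0},{"x":0,"y":0,"z":0,"rx":0,"ry":0,"rz":0},{"x":0,"y":0,"z":0,"rx":0,"ry":0,"rz":0},{"x":0,"y":0,"z":0,"rx":0,"ry":0,"rz":0}], "hand": 0, "newtons": 20}}

```text
time: 3.48
tcp_pos: [0.4788, -0.2854, 0.014]
tcp_rot: [[0.294, 0.956, 0.0], [0.956, -0.294, -0.0], [-0.0, 0.0, -1.0]]
contact_force: [0.2, -0.1, -0.1]
gripper_width: 0.0264
```

>>> {"method": "drive_tool", "body": {"series": [{"x":0,"y":0,"z":0,"rx":0,"ry":0,"rz":0},{"x":0,"y":0,"z":-0.01,"rx":0,"ry":0,"rz":0},{"x":0,"y":0,"z":-0.04,"rx":0,"ry":0,"rz":0},{"x":0,"y":0,"z":-0.08,"rx":0,"ry":0,"rz":0},{"x":0,"y":0,"z":-0.12,"rx":0,"ry":0,"rz":0}]}}

```text
time: 3.9
tcp_pos: [0.4777, -0.2846, 0.1345]
tcp_rot: [[0.294, 0.956, -0.003], [0.956, -0.294, 0.002], [0.001, -0.003, -1.0]]
contact_force: [0.5, -0.9, 0.3]
gripper_width: 0.0239
```

```bash
python3 - <<'E'
from h import *
goal([.4699,-.0187,.13],-.1418+np.pi/2)
E
```

```text
tcp [ 0.4777 -0.2846  0.1345] yawx 1.2728 t 3.9 w 0.0239 F [ 0.52 -0.93  0.28]
shift [ 0.2519 -0.0855  0.005 ] rot [-0.0031 -0.0013 -0.1562]
```

>>> {"method": "drive_tool", "body": {"series": [{"x":0.03,"y":-0.04,"z":0,"rx":0,"ry":0,"rz":-0.08},{"x":0.06,"y":-0.06,"z":0,"rx":0,"ry":0,"rz":-0.156},{"x":0.1,"y":-0.08,"z":0,"rx":0,"ry":0,"rz":-0.156},{"x":0.12,"y":-0.085,"z":0,"rx":0,"ry":0,"rz":-0.156},{"x":0.12,"y":-0.085,"z":0,"rx":0,"ry":0,"rz":-0.156}]}}

```text
time: 4.32
tcp_pos: [0.432, -0.1415, 0.1349]
tcp_rot: [[0.137, 0.991, 0.001], [0.991, -0.137, 0.002], [0.002, 0.001, -1.0]]
contact_force: [0.3, -0.0, -1.5]
gripper_width: 0.0239
```

>>> {"method": "drive_tool", "body": {"series": [{"x":0,"y":0,"z":0,"rx":0,"ry":0,"rz":0},{"x":0,"y":0,"z":0,"rx":0,"ry":0,"rz":0},{"x":0,"y":0,"z":0,"rx":0,"ry":0,"rz":0},{"x":0,"y":0,"z":0,"rx":0,"ry":0,"rz":0},{"x":0,"y":0,"z":0,"rx":0,"ry":0,"rz":0}]}}

```text
time: 4.73
tcp_pos: [0.4327, -0.1466, 0.1338]
tcp_rot: [[0.143, 0.99, -0.001], [0.99, -0.143, 0.0], [-0.0, -0.001, -1.0]]
contact_force: [-0.3, 0.2, -0.6]
gripper_width: 0.0239
```

```bash
python3 - <<'E'
from h import *
goal([.4699,-.0187,.13],-.1418+np.pi/2)
im=bot.grab_frame("wrist");cv2.imwrite("pics/w5raw.png",im)
goal([.4699,-.0187,.13],-.1418+np.pi/2)
E
```

```text
tcp [ 0.4327 -0.1466  0.1338] yawx 1.4273 t 4.73 w 0.0239 F [-0.3   0.24 -0.58]
shift [0.1319 0.0185 0.0038] rot [-0.0005  0.     -0.0017]
tcp [ 0.4327 -0.1465  0.1338] yawx 1.4274 t 4.78 w 0.0237 F [ 0.07  0.61 -1.27]
shift [0.1318 0.0186 0.0037] rot [-0.0005 -0.     -0.0016]
```

View pics/w5raw.png

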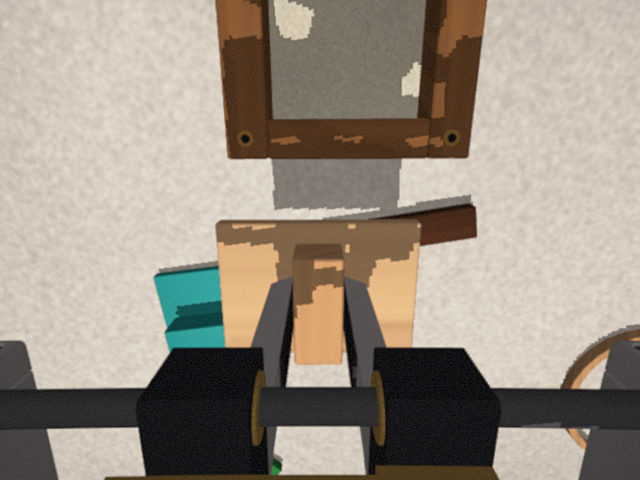

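The insert hangs level in the grip (board corners about (217,221), (420,221)); the near frame holes are at (245,138) and (451,137).

```bash
python3 - <<'E'
from h import *
im=cv2.imread("pics/w5raw.png"); crop(im,205,90,290,85,2,"pics/x.png")
crop(im,210,120,260,50,3,"pics/w5a.png"); crop(im,205,210,230,165,3,"pics/w5b.png")
E
```

```text
(no output)
```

View pics/w5a.png

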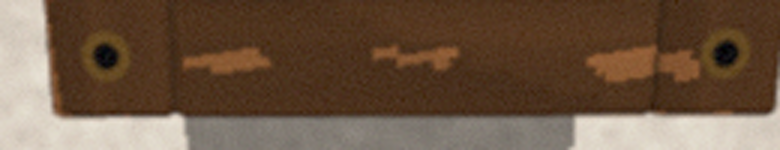

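View pics/w5b.png

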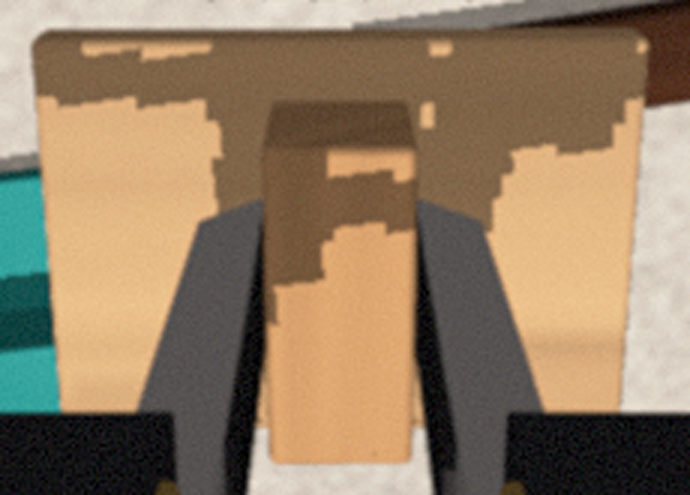

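```bash
python3 - <<'E'
from h import *
W=bot.camera_params("wrist"); z=.1338-.0137
a=lambda p:uncrop(p,210,120,3); b=lambda p:uncrop(p,205,210,3)
qf,r=fit([(W,[FH[2],FH[3]],a([(106,57),(726,54)]))],[.47,-.0187,-.1418]); print("frame",qf.round(4),r.round(2))
qf2,r=fit([(W,[FH[2],FH[3],FC[2],FC[3]],a([(106,57),(726,54),(57,114),(773,110)]))],[.47,-.0187,-.1418]); print("frame",qf2.round(4),r.round(2))
for dz in (-.003,0,.003):
  qi,r=fit([(W,IB[:2],b([(645,40),(37,40)])),(W,IT,b([(416,148),(265,148),(272,462),(412,462)]))],[.4327,-.1465,-.1434],z+dz); print("ins",qi.round(4),r.round(2))
E
```

```text
frame [ 0.4709 -0.0201 -0.14  ] [ 0.62 -0.03 -0.62 -0.05]
frame [ 0.4709 -0.0195 -0.1397] [ 0.55 -0.8  -0.56 -0.88 -1.81  0.94  1.82  1.08]
ins [ 0.4316 -0.1496 -0.1418] [ 0.83  0.26 -0.81  0.58  0.84 -0.   -0.46  0.07 -0.49 -0.38  0.19 -0.43]
ins [ 0.4317 -0.1484 -0.1424] [ 2.63 -0.52 -2.5  -0.3   1.39 -0.24 -0.91 -0.19 -0.92  1.23  0.6   1.2 ]
ins [ 0.4319 -0.1474 -0.1424] [ 4.42 -1.02 -4.26 -0.81  1.91 -0.11 -1.4  -0.06 -1.34  3.22  1.03  3.2 ]
```

```bash
python3 - <<'E'
from h import *
W=bot.camera_params("wrist"); z=.1338-.0137
a=lambda p:uncrop(p,210,120,3); b=lambda p:uncrop(p,205,210,3)
for dz in (-.002,-.003,-.004):
  qf,rf=fit([(W,[FH[2],FH[3]],a([(106,57),(726,54)]))],[.47,-.0187,-.1418],dz); 
  qi,r=fit([(W,IB[:2],b([(645,40),(37,40)])),(W,IT,b([(416,148),(265,148),(272,462),(412,462)]))],[.4327,-.1465,-.1434],z+dz); print(dz,qf.round(4),qi.round(4),(qf-qi).round(4),np.abs(rf).max().round(2),np.sqrt((r**2).mean()).round(2))
R=bot.get_state()["tcp_rot"]; print(R.T@np.r_[(qf-qi)[:2],0])
E
```

```text
-0.002 [ 0.4711 -0.0201 -0.1399] [ 0.4316 -0.1492 -0.1422] [0.0394 0.1291 0.0023] 1.41 0.7
-0.003 [ 0.4711 -0.0201 -0.1398] [ 0.4316 -0.1496 -0.1418] [0.0396 0.1295 0.002 ] 1.81 0.52
-0.004 [ 0.4712 -0.0202 -0.1398] [ 0.4315 -0.15   -0.1414] [0.0397 0.1298 0.0016] 2.21 0.54
[ 1.34181654e-01  2.07498530e-02 -9.68716237e-06]
```

>>> {"method": "drive_tool", "body": {"series": [{"x":0.03,"y":0.005,"z":0,"rx":0,"ry":0,"rz":-0.002},{"x":0.065,"y":0.01,"z":0,"rx":0,"ry":0,"rz":-0.002},{"x":0.1,"y":0.015,"z":0,"rx":0,"ry":0,"rz":-0.002},{"x":0.125,"y":0.019,"z":0,"rx":0,"ry":0,"rz":-0.002},{"x":0.134,"y":0.02,"z":0.0,"rx":0,"ry":0,"rz":-0.002}]}}

```text
time: 5.2
tcp_pos: [0.4722, -0.0133, 0.1338]
tcp_rot: [[0.137, 0.991, 0.0], [0.991, -0.137, 0.001], [0.001, -0.0, -1.0]]
contact_force: [-0.2, -1.1, -0.6]
gripper_width: 0.0239
```

>>> {"method": "drive_tool", "body": {"series": [{"x":0,"y":0,"z":0.01,"rx":0,"ry":0,"rz":0},{"x":0,"y":0,"z":0.03,"rx":0,"ry":0,"rz":0},{"x":0,"y":0,"z":0.045,"rx":0,"ry":0,"rz":0},{"x":0,"y":0,"z":0.045,"rx":0,"ry":0,"rz":0},{"x":0,"y":0,"z":0.045,"rx":0,"ry":0,"rz":0}]}}

```text
time: 5.62
tcp_pos: [0.4702, -0.017, 0.0875]
tcp_rot: [[0.141, 0.99, -0.003], [0.99, -0.141, -0.0], [-0.001, -0.003, -1.0]]
contact_force: [1.0, 0.1, -0.8]
gripper_width: 0.0237
```

```bash
python3 - <<'E'
from h import *
goal([.4709,-.0195,.06],-.14+np.pi/2)
im=bot.grab_frame("wrist");cv2.imwrite("pics/w6raw.png",im)
cv2.imwrite("pics/s6.png",bot.grab_frame("scene"));cv2.imwrite("pics/d6.png",bot.grab_frame("side"))
goal([.4709,-.0195,.06],-.14+np.pi/2)
crop(cv2.imread("pics/d6.png"),290,150,160,120,5,"pics/d6c.png")
E
```

```text
tcp [ 0.4702 -0.017   0.0875] yawx 1.4291 t 5.62 w 0.0237 F [ 1.01  0.06 -0.76]
shift [-0.0023  0.0011  0.0275] rot [-0.0033  0.0007 -0.0017]
tcp [ 0.4722 -0.0168  0.09  ] yawx 1.4297 t 5.77 w 0.0238 F [-0.84 -1.26 -0.12]
shift [-0.0029 -0.0009  0.03  ] rot [ 0.0021  0.0004 -0.0011]
```

View pics/w6raw.png

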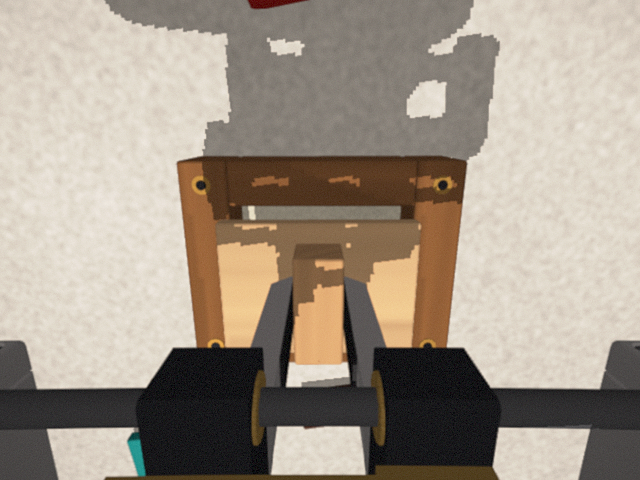

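View pics/d6c.png

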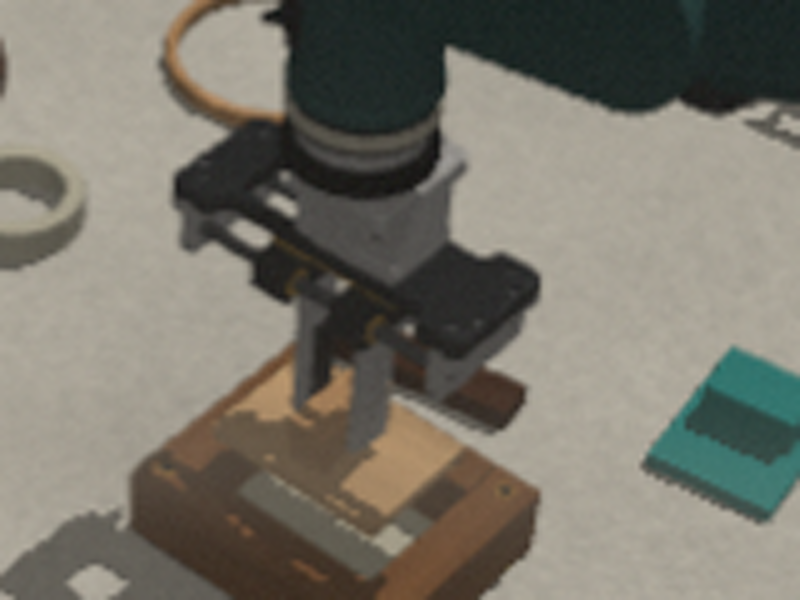

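The board hangs over the pocket: far holes at (201,185) and (443,185), board far edge at row 221. Measuring again now that the arm is settled.

```bash
python3 - <<'E'
from h import *
goal([.4709,-.0195,.06],-.14+np.pi/2)
im=bot.grab_frame("wrist");cv2.imwrite("pics/w7raw.png",im)
goal([.4709,-.0195,.06],-.14+np.pi/2)
crop(im,170,145,300,220,2,"pics/x.png")
im=cv2.imread("pics/w7raw.png"); crop(im,180,150,290,90,2,"pics/x.png")
crop(im,185,165,270,70,3,"pics/w7a.png"); crop(im,185,220,260,150,3,"pics/w7b.png")
E
```

```text
tcp [ 0.4722 -0.0168  0.09  ] yawx 1.4297 t 5.77 w 0.0238 F [-0.84 -1.26 -0.12]
shift [-0.0029 -0.0009  0.03  ] rot [ 0.0021  0.0004 -0.0011]
tcp [ 0.4723 -0.0166  0.0902] yawx 1.4299 t 5.82 w 0.0236 F [-0.64  0.1  -1.11]
shift [-0.003  -0.001   0.0302] rot [ 0.0023  0.0003 -0.0009]
```

View pics/w7a.png

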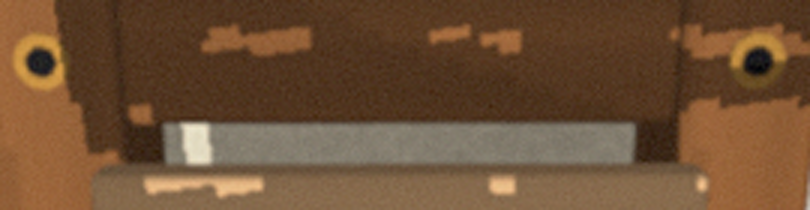

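View pics/w7b.png

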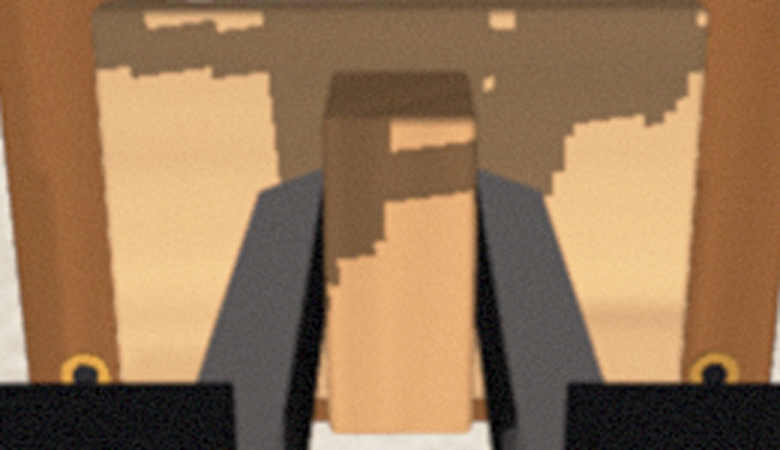

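```bash
python3 - <<'E'
from h import *
W=bot.camera_params("wrist"); z=bot.get_state()["tcp_pos"][2]-.0137
a=lambda p:uncrop(p,185,165,3); b=lambda p:uncrop(p,185,220,3)
R=bot.get_state()["tcp_rot"]
for df,di in ((0,0),(0,-.003),(.003,0),(.002,-.002),(.006,0)):
  qf,rf=fit([(W,FH[:2],a([(758,62),(40,62)])),(W,FH[2:],b([(86,376),(715,375)]))],[.47,-.0187,-.1418],df)
  qi,r=fit([(W,IB[:2],b([(706,9),(97,9)])),(W,IT,b([(473,117),(326,117),(331,432),(471,432)]))],[.4727,-.0165,-.1434],z+di)
  d=qf-qi; print(df,di,qf.round(4),qi.round(4),"tool",(R.T@np.r_[d[:2],0])[:2].round(4),d[2].round(4),np.sqrt((rf**2).mean()).round(2),np.sqrt((r**2).mean()).round(2))
E
```

```text
0 0 [ 0.4709 -0.0204 -0.1405] [ 0.4712 -0.0184 -0.1413] tool [-0.002  0.   ] 0.0008 0.86 1.35
0 -0.003 [ 0.4709 -0.0204 -0.1405] [ 0.4711 -0.0196 -0.1419] tool [-0.0008 -0.    ] 0.0014 0.86 0.75
0.003 0 [ 0.471  -0.0196 -0.1402] [ 0.4712 -0.0184 -0.1413] tool [-0.0012 -0.    ] 0.0011 0.51 1.35
0.002 -0.002 [ 0.471  -0.0199 -0.1401] [ 0.4711 -0.0192 -0.1416] tool [-0.0007 -0.    ] 0.0015 0.15 0.85
0.006 0 [ 0.4711 -0.019  -0.1411] [ 0.4712 -0.0184 -0.1413] tool [-0.0005  0.    ] 0.0002 1.89 1.35
```

Insert and frame agree to about 1 mm and are square. Lowering.

>>> {"method": "drive_tool", "body": {"series": [{"x":-0.001,"y":0,"z":0.01,"rx":0,"ry":0,"rz":0},{"x":-0.001,"y":0,"z":0.02,"rx":0,"ry":0,"rz":0},{"x":-0.001,"y":0,"z":0.028,"rx":0,"ry":0,"rz":0},{"x":-0.001,"y":0,"z":0.034,"rx":0,"ry":0,"rz":0},{"x":-0.001,"y":0,"z":0.036,"rx":0,"ry":0,"rz":0}]}}

```text
time: 6.23
tcp_pos: [0.47, -0.0166, 0.0509]
tcp_rot: [[0.139, 0.99, -0.003], [0.99, -0.139, 0.0], [-0.0, -0.003, -1.0]]
contact_force: [-0.2, 0.7, -1.4]
gripper_width: 0.024
```

>>> {"method": "drive_tool", "body": {"series": [{"x":0,"y":0,"z":0.003,"rx":0,"ry":0,"rz":0},{"x":0,"y":0,"z":0.006,"rx":0,"ry":0,"rz":0},{"x":0,"y":0,"z":0.009,"rx":0,"ry":0,"rz":0},{"x":0,"y":0,"z":0.012,"rx":0,"ry":0,"rz":0},{"x":0,"y":0,"z":0.015,"rx":0,"ry":0,"rz":0}]}}

```text
time: 6.65
tcp_pos: [0.4715, -0.0168, 0.0379]
tcp_rot: [[0.139, 0.99, 0.001], [0.99, -0.139, -0.0], [-0.0, 0.001, -1.0]]
contact_force: [-1.0, 0.1, -1.7]
gripper_width: 0.0239
```

```bash
python3 - <<'E'
from h import *
goal([.4709,-.0195,.0257],-.14+np.pi/2)
im=bot.grab_frame("wrist");cv2.imwrite("pics/w8.png",im)
goal([.4709,-.0195,.0257],-.14+np.pi/2)
E
```

```text
tcp [ 0.4715 -0.0168  0.0379] yawx 1.4308 t 6.65 w 0.0239 F [-0.96  0.05 -1.71]
shift [-0.0027 -0.0003  0.0122] rot [0.0005 0.0001 0.    ]
tcp [ 0.471  -0.0168  0.0372] yawx 1.4308 t 6.7 w 0.0238 F [-0.11  0.67 -1.  ]
shift [-0.0027  0.0003  0.0115] rot [-0.0008  0.0001  0.    ]
```

View pics/w8.png

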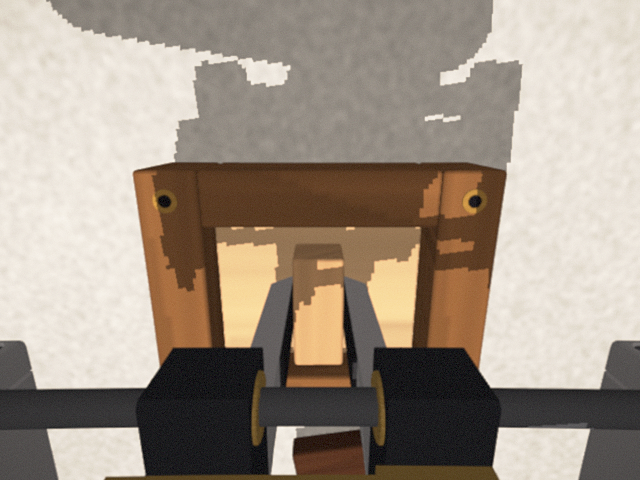

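Board is inside the pocket with no contact force. Continuing down.

>>> {"method": "drive_tool", "body": {"series": [{"x":0,"y":0,"z":0.002,"rx":0,"ry":0,"rz":0},{"x":0,"y":0,"z":0.004,"rx":0,"ry":0,"rz":0},{"x":0,"y":0,"z":0.006,"rx":0,"ry":0,"rz":0},{"x":0,"y":0,"z":0.007,"rx":0,"ry":0,"rz":0},{"x":0,"y":0,"z":0.008,"rx":0,"ry":0,"rz":0}]}}

```text
time: 7.12
tcp_pos: [0.4713, -0.0168, 0.0298]
tcp_rot: [[0.14, 0.99, -0.0], [0.99, -0.14, -0.0], [-0.0, -0.0, -1.0]]
contact_force: [0.3, -0.3, -1.5]
gripper_width: 0.0238
```

>>> {"method": "drive_tool", "body": {"series": [{"x":0,"y":0,"z":0.001,"rx":0,"ry":0,"rz":0},{"x":0,"y":0,"z":0.002,"rx":0,"ry":0,"rz":0},{"x":0,"y":0,"z":0.002,"rx":0,"ry":0,"rz":0}]}}

```text
time: 7.37
tcp_pos: [0.4712, -0.0168, 0.0277]
tcp_rot: [[0.14, 0.99, -0.0], [0.99, -0.14, -0.0], [-0.0, -0.0, -1.0]]
contact_force: [-0.4, -0.1, -0.5]
gripper_width: 0.0235
```

```bash
python3 - <<'E'
from h import *
goal([.4709,-.0195,.0257],-.14+np.pi/2)
E
```

```text
tcp [ 0.4712 -0.0168  0.0277] yawx 1.4308 t 7.37 w 0.0235 F [-0.43 -0.12 -0.51]
shift [-0.0027  0.0001  0.002 ] rot [-0.0003  0.0001 -0.    ]
```

>>> {"method": "drive_tool", "body": {"series": [{"x":0,"y":0,"z":0.001,"rx":0,"ry":0,"rz":0},{"x":0,"y":0,"z":0.0015,"rx":0,"ry":0,"rz":0},{"x":0,"y":0,"z":0.002,"rx":0,"ry":0,"rz":0},{"x":0,"y":0,"z":0.002,"rx":0,"ry":0,"rz":0}]}}

```text
time: 7.7
tcp_pos: [0.4714, -0.0169, 0.026]
tcp_rot: [[0.14, 0.99, 0.0], [0.99, -0.14, -0.0], [-0.0, 0.0, -1.0]]
contact_force: [0.2, 1.3, -1.0]
gripper_width: 0.0236
```

>>> {"method": "drive_tool", "body": {"series": [{"x":0,"y":0,"z":0.0005,"rx":0,"ry":0,"rz":0},{"x":0,"y":0,"z":0.001,"rx":0,"ry":0,"rz":0},{"x":0,"y":0,"z":0.001,"rx":0,"ry":0,"rz":0}]}}

```text
time: 7.95
tcp_pos: [0.4714, -0.0168, 0.026]
tcp_rot: [[0.139, 0.99, 0.0], [0.99, -0.139, -0.0], [-0.0, 0.0, -1.0]]
contact_force: [-1.8, 1.1, 6.2]
gripper_width: 0.0237
```

```bash
python3 - <<'E'
from h import *
goal([.4709,-.0195,.0257],-.14+np.pi/2)
im=bot.grab_frame("wrist");cv2.imwrite("pics/w9.png",im)
E
```

```text
tcp [ 0.4714 -0.0168  0.026 ] yawx 1.4309 t 7.95 w 0.0237 F [-1.83  1.08  6.2 ]
shift [-0.0027 -0.0001  0.0003] rot [0.0002 0.0001 0.0001]
```

View pics/w9.png

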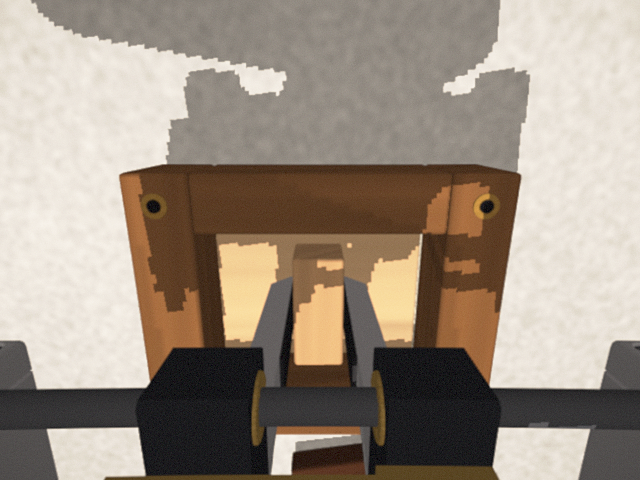

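Contact at TCP z 0.026 with 6 N upward, exactly where the floor is expected. Letting go with a part opening.

>>> {"method": "drive_tool", "body": {"series": [{"x":0,"y":0,"z":-0.001,"rx":0,"ry":0,"rz":0},{"x":0,"y":0,"z":-0.001,"rx":0,"ry":0,"rz":0},{"x":0,"y":0,"z":-0.001,"rx":0,"ry":0,"rz":0},{"x":0,"y":0,"z":-0.001,"rx":0,"ry":0,"rz":0},{"x":0,"y":0,"z":-0.001,"rx":0,"ry":0,"rz":0}], "hand": 0.5}}

```text
time: 8.42
tcp_pos: [0.4713, -0.0168, 0.0258]
tcp_rot: [[0.14, 0.99, -0.0], [0.99, -0.14, -0.0], [-0.0, -0.0, -1.0]]
contact_force: [0.0, -1.0, 0.3]
gripper_width: 0.0468
```

>>> {"method": "drive_tool", "body": {"series": [{"x":0,"y":0,"z":-0.01,"rx":0,"ry":0,"rz":0},{"x":0,"y":0,"z":-0.03,"rx":0,"ry":0,"rz":0},{"x":0,"y":0,"z":-0.06,"rx":0,"ry":0,"rz":0},{"x":0,"y":0,"z":-0.09,"rx":0,"ry":0,"rz":0},{"x":0,"y":0,"z":-0.12,"rx":0,"ry":0,"rz":0}]}}

```text
time: 8.83
tcp_pos: [0.471, -0.0168, 0.1478]
tcp_rot: [[0.14, 0.99, -0.0], [0.99, -0.14, -0.0], [-0.0, 0.0, -1.0]]
contact_force: [0.5, -0.0, 0.1]
gripper_width: 0.047
```

```bash
python3 - <<'E'
from h import *
goal([.5036,.2908,.15],.1203+np.pi/2)
im=bot.grab_frame("wrist");cv2.imwrite("pics/w10.png",im)
E
```

```text
tcp [ 0.471  -0.0168  0.1478] yawx 1.4308 t 8.83 w 0.047 F [ 0.51 -0.04  0.15]
shift [ 0.3091 -0.0107 -0.0023] rot [-0.000e+00  1.000e-04 -2.603e-01]
```

View pics/w10.png

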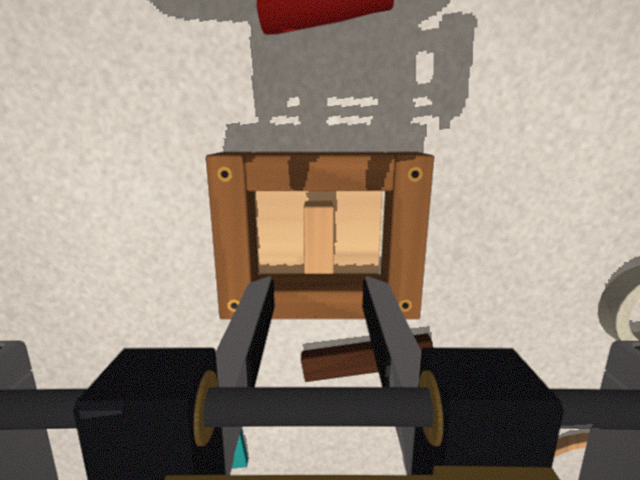

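Insert is seated: board spans about (257–382, 190–272), all four holes visible. Check fit numerically with an enlarged crop.

```bash
python3 - <<'E'
from h import *
goal([.5036,.2908,.15],.1203+np.pi/2)
im=bot.grab_frame("wrist");cv2.imwrite("pics/w11raw.png",im)
goal([.5036,.2908,.15],.1203+np.pi/2)
crop(im,200,145,240,180,3,"pics/w11c.png")
E
```

```text
tcp [ 0.475  -0.0173  0.1552] yawx 1.4309 t 8.88 w 0.0469 F [1.72 0.85 3.82]
shift [ 0.3091 -0.0147  0.0049] rot [ 0.0128  0.0018 -0.2602]
tcp [ 0.475  -0.0174  0.153 ] yawx 1.4309 t 8.93 w 0.0469 F [0.18 0.66 1.24]
shift [ 0.3091 -0.0147  0.0027] rot [ 0.0127  0.0019 -0.2602]
```

View pics/w11c.png

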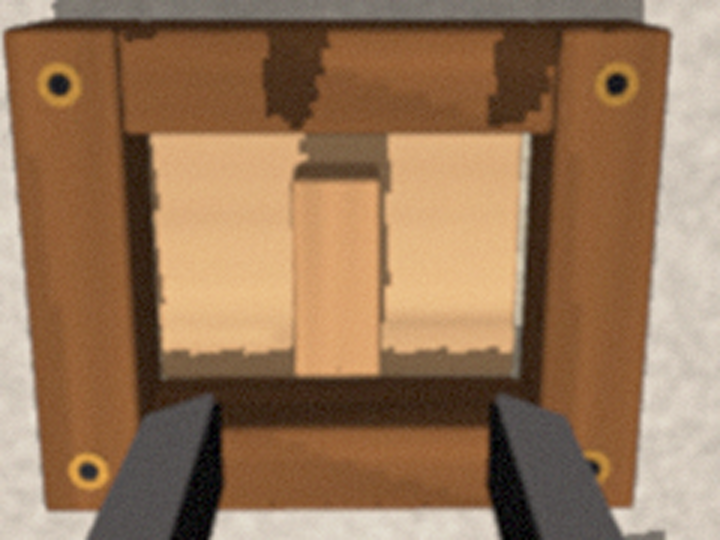

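>>> {"method": "drive_tool", "body": {"series": [{"x":0.04,"y":-0.002,"z":0,"rx":0,"ry":0,"rz":-0.06},{"x":0.08,"y":-0.004,"z":0,"rx":0,"ry":0,"rz":-0.12},{"x":0.12,"y":-0.006,"z":0,"rx":0,"ry":0,"rz":-0.18},{"x":0.16,"y":-0.008,"z":0,"rx":0,"ry":0,"rz":-0.26},{"x":0.2,"y":-0.01,"z":0,"rx":0,"ry":0,"rz":-0.26}], "hand": 0.65}}

```text
time: 9.35
tcp_pos: [0.4888, 0.1843, 0.1456]
tcp_rot: [[-0.122, 0.993, -0.0], [0.993, 0.122, -0.0], [-0.0, -0.0, -1.0]]
contact_force: [1.6, -0.4, 0.2]
gripper_width: 0.0612
```

```bash
python3 - <<'E'
from h import *
goal([.5036,.2908,.15],.1203+np.pi/2)
E
```

```text
tcp [0.4888 0.1843 0.1456] yawx 1.693 t 9.35 w 0.0612 F [ 1.55 -0.41  0.22]
shift [ 0.1039  0.0276 -0.0044] rot [-0.0005  0.0002  0.0019]
```

>>> {"method": "drive_tool", "body": {"series": [{"x":0.04,"y":0.01,"z":0,"rx":0,"ry":0,"rz":0},{"x":0.08,"y":0.02,"z":0,"rx":0,"ry":0,"rz":0},{"x":0.104,"y":0.0275,"z":0,"rx":0,"ry":0,"rz":0},{"x":0.104,"y":0.0275,"z":0,"rx":0,"ry":0,"rz":0},{"x":0.104,"y":0.0275,"z":0,"rx":0,"ry":0,"rz":0}]}}

```text
time: 9.77
tcp_pos: [0.5035, 0.2899, 0.1449]
tcp_rot: [[-0.122, 0.992, -0.002], [0.992, 0.122, -0.001], [-0.001, -0.002, -1.0]]
contact_force: [0.8, -0.9, -0.5]
gripper_width: 0.0611
```

>>> {"method": "drive_tool", "body": {"series": [{"x":0,"y":0,"z":0,"rx":0,"ry":0,"rz":0},{"x":0,"y":0,"z":0,"rx":0,"ry":0,"rz":0},{"x":0,"y":0,"z":0,"rx":0,"ry":0,"rz":0},{"x":0,"y":0,"z":0,"rx":0,"ry":0,"rz":0}]}}

```text
time: 10.1
tcp_pos: [0.5043, 0.2879, 0.1462]
tcp_rot: [[-0.118, 0.993, 0.0], [0.993, 0.118, -0.0], [-0.0, 0.0, -1.0]]
contact_force: [0.8, 0.2, -0.1]
gripper_width: 0.0613
```

```bash
python3 - <<'E'
from h import *
goal([.5036,.2908,.15],.1203+np.pi/2)
im=bot.grab_frame("wrist");cv2.imwrite("pics/w12raw.png",im)
goal([.5036,.2908,.15],.1203+np.pi/2)
crop(im,200,120,240,200,3,"pics/w12c.png")
E
```

```text
tcp [0.5043 0.2879 0.1462] yawx 1.689 t 10.1 w 0.0613 F [ 0.77  0.2  -0.13]
shift [ 0.003  -0.0004 -0.0038] rot [ 0.0003  0.0001 -0.0021]
tcp [0.5044 0.2881 0.1462] yawx 1.6892 t 10.15 w 0.061 F [ 0.72 -0.2   0.02]
shift [ 0.0028 -0.0004 -0.0038] rot [ 0.0004  0.0001 -0.0019]
```

View pics/w12raw.png

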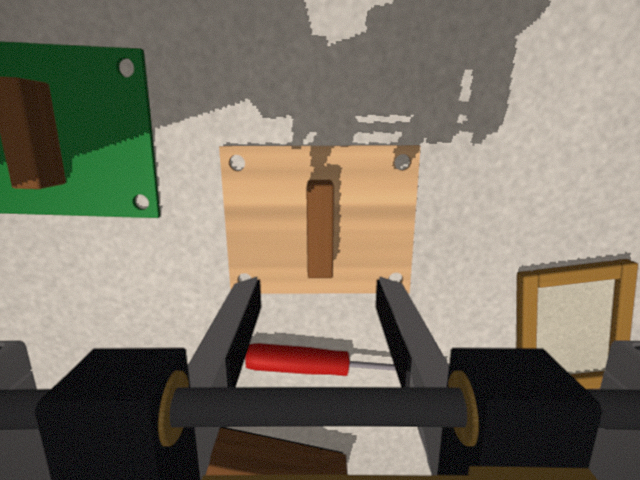

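View pics/w12c.png

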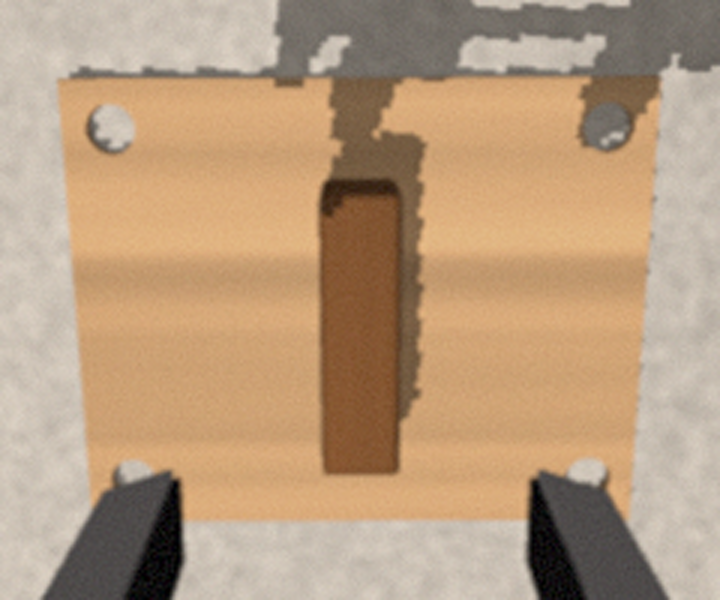

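```bash
python3 - <<'E'
from h import *
W=bot.camera_params("wrist"); a=lambda p:uncrop(p,200,120,3)
BT=rect(.011,.04,.038)
for dz in (0,.002,-.002):
  q,r=fit([(W,CH[:2],a([(606,127),(110,128)])),(W,CC,a([(659,76),(59,79),(91,521),(632,519)])),(W,BT,a([(399,194),(321,194),(323,473),(399,473)]))],[.5036,.2908,.12],dz)
  print(dz,q.round(4),np.sqrt((r**2).mean()).round(2))
goal([.504,.2895,.05],.1203+np.pi/2)
E
```

```text
0 [0.5044 0.29   0.1231] 0.64
0.002 [0.5044 0.2903 0.1232] 0.87
-0.002 [0.5044 0.2897 0.123 ] 0.65
tcp [0.5044 0.2881 0.1462] yawx 1.6892 t 10.15 w 0.061 F [ 0.72 -0.2   0.02]
shift [ 0.0014 -0.0002  0.0962] rot [ 0.0004  0.0001 -0.0019]
```

>>> {"method": "drive_tool", "body": {"series": [{"x":0.002,"y":0,"z":0.03,"rx":0,"ry":0,"rz":-0.004},{"x":0.002,"y":0,"z":0.06,"rx":0,"ry":0,"rz":-0.004},{"x":0.002,"y":0,"z":0.085,"rx":0,"ry":0,"rz":-0.004},{"x":0.002,"y":0,"z":0.1,"rx":0,"ry":0,"rz":-0.004},{"x":0.002,"y":0,"z":0.105,"rx":0,"ry":0,"rz":-0.004}]}}

```text
time: 10.57
tcp_pos: [0.5018, 0.2895, 0.0373]
tcp_rot: [[-0.123, 0.992, -0.006], [0.992, 0.123, -0.003], [-0.002, -0.006, -1.0]]
contact_force: [-0.4, -0.5, 0.1]
gripper_width: 0.0611
```

>>> {"method": "drive_tool", "body": {"series": [{"x":0,"y":0,"z":0.005,"rx":0,"ry":0,"rz":0},{"x":0,"y":0,"z":0.01,"rx":0,"ry":0,"rz":0},{"x":0,"y":0,"z":0.015,"rx":0,"ry":0,"rz":0},{"x":0,"y":0,"z":0.015,"rx":0,"ry":0,"rz":0},{"x":0,"y":0,"z":0.015,"rx":0,"ry":0,"rz":0}]}}

```text
time: 10.98
tcp_pos: [0.5044, 0.2913, 0.0266]
tcp_rot: [[-0.124, 0.992, 0.001], [0.992, 0.124, 0.0], [0.0, 0.001, -1.0]]
contact_force: [1.0, 0.3, 0.9]
gripper_width: 0.061
```

```bash
python3 - <<'E'
from h import *
goal([.5044,.29,.0105],.1231+np.pi/2)
im=bot.grab_frame("wrist");cv2.imwrite("pics/w13raw.png",im)
goal([.5044,.29,.0105],.1231+np.pi/2)
E
```

```text
tcp [0.5044 0.2913 0.0266] yawx 1.6948 t 10.98 w 0.061 F [1.02 0.27 0.88]
shift [-0.0013 -0.0001  0.0161] rot [ 0.0011 -0.0003  0.0009]
tcp [0.5045 0.2914 0.0268] yawx 1.6948 t 11.03 w 0.061 F [ 0.25  0.09 -0.11]
shift [-0.0014 -0.0002  0.0163] rot [ 0.0014 -0.0004  0.0009]
```

View pics/w13raw.png

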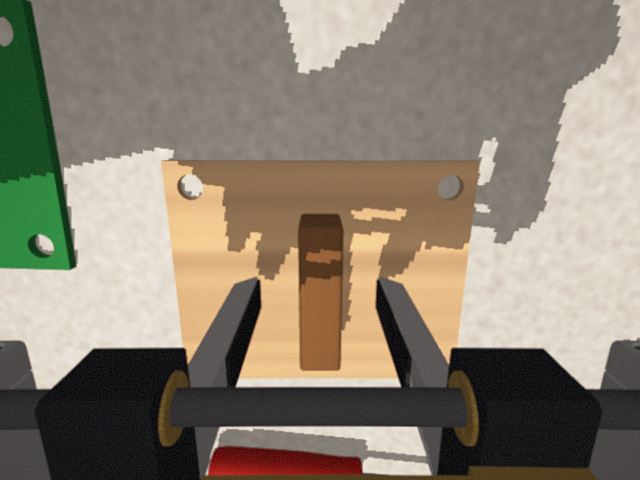

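Batten (299–342) is centred between the fingers (260–377). Going down 16 mm and closing.

>>> {"method": "drive_tool", "body": {"series": [{"x":-0.001,"y":0,"z":0.004,"rx":0,"ry":0,"rz":0},{"x":-0.001,"y":0,"z":0.008,"rx":0,"ry":0,"rz":0},{"x":-0.001,"y":0,"z":0.012,"rx":0,"ry":0,"rz":0},{"x":-0.001,"y":0,"z":0.015,"rx":0,"ry":0,"rz":0},{"x":-0.001,"y":0,"z":0.016,"rx":0,"ry":0,"rz":0}]}}

```text
time: 11.45
tcp_pos: [0.5034, 0.2898, 0.0089]
tcp_rot: [[-0.124, 0.992, -0.002], [0.992, 0.124, -0.001], [-0.001, -0.002, -1.0]]
contact_force: [-0.2, -0.1, -0.4]
gripper_width: 0.0607
```

>>> {"method": "drive_tool", "body": {"series": [{"x":0,"y":0,"z":0,"rx":0,"ry":0,"rz":0},{"x":0,"y":0,"z":0,"rx":0,"ry":0,"rz":0},{"x":0,"y":0,"z":0,"rx":0,"ry":0,"rz":0},{"x":0,"y":0,"z":0,"rx":0,"ry":0,"rz":0}]}}

```text
time: 11.78
tcp_pos: [0.5042, 0.2902, 0.0102]
tcp_rot: [[-0.124, 0.992, 0.0], [0.992, 0.124, 0.0], [0.0, 0.0, -1.0]]
contact_force: [1.2, 0.8, 0.1]
gripper_width: 0.0607
```

```bash
python3 - <<'E'
from h import *
goal([.5044,.29,.0105],.1231+np.pi/2)
E
```

```text
tcp [0.5042 0.2902 0.0102] yawx 1.6948 t 11.78 w 0.0607 F [1.17 0.78 0.05]
shift [-0.0002  0.0001 -0.0003] rot [ 0.0005 -0.      0.0009]
```

>>> {"method": "drive_tool", "body": {"series": [{"x":0,"y":0,"z":0,"rx":0,"ry":0,"rz":0},{"x":0,"y":0,"z":0,"rx":0,"ry":0,"rz":0},{"x":0,"y":0,"z":0,"rx":0,"ry":0,"rz":0},{"x":0,"y":0,"z":0,"rx":0,"ry":0,"rz":0},{"x":0,"y":0,"z":0,"rx":0,"ry":0,"rz":0}], "hand": 0, "newtons": 35}}

```text
time: 12.2
tcp_pos: [0.5041, 0.2901, 0.0099]
tcp_rot: [[-0.124, 0.992, 0.0], [0.992, 0.124, -0.0], [-0.0, 0.0, -1.0]]
contact_force: [0.5, 0.4, 0.5]
gripper_width: 0.0309
```

>>> {"method": "drive_tool", "body": {"series": [{"x":0,"y":0,"z":0,"rx":0,"ry":0,"rz":0},{"x":0,"y":0,"z":0,"rx":0,"ry":0,"rz":0},{"x":0,"y":0,"z":0,"rx":0,"ry":0,"rz":0},{"x":0,"y":0,"z":-0.005,"rx":0,"ry":0,"rz":0},{"x":0,"y":0,"z":-0.01,"rx":0,"ry":0,"rz":0}]}}

```text
time: 12.62
tcp_pos: [0.5032, 0.2898, 0.0193]
tcp_rot: [[-0.124, 0.992, -0.002], [0.992, 0.124, -0.001], [-0.001, -0.002, -1.0]]
contact_force: [0.5, -0.6, -1.8]
gripper_width: 0.0216
```

>>> {"method": "drive_tool", "body": {"series": [{"x":0,"y":0,"z":-0.01,"rx":0,"ry":0,"rz":0},{"x":0,"y":0,"z":-0.03,"rx":0,"ry":0,"rz":0},{"x":0,"y":0,"z":-0.06,"rx":0,"ry":0,"rz":0},{"x":0,"y":0,"z":-0.085,"rx":0,"ry":0,"rz":0},{"x":0,"y":0,"z":-0.1,"rx":0,"ry":0,"rz":0}]}}

```text
time: 13.03
tcp_pos: [0.5054, 0.2908, 0.1245]
tcp_rot: [[-0.124, 0.992, 0.005], [0.992, 0.124, 0.002], [0.002, 0.005, -1.0]]
contact_force: [0.7, -0.7, -1.7]
gripper_width: 0.022
```

```bash
python3 - <<'E'
from h import *
goal([.471,-.0195,.12],-.1405+np.pi/2)
E
```

```text
tcp [0.5054 0.2908 0.1245] yawx 1.6948 t 13.03 w 0.022 F [ 0.7  -0.68 -1.73]
shift [-0.3037 -0.0726  0.0036] rot [ 0.0052 -0.0023  0.2645]
```

>>> {"method": "drive_tool", "body": {"series": [{"x":-0.03,"y":-0.01,"z":0,"rx":0,"ry":0,"rz":0.05},{"x":-0.065,"y":-0.02,"z":0,"rx":0,"ry":0,"rz":0.1},{"x":-0.1,"y":-0.03,"z":0,"rx":0,"ry":0,"rz":0.15},{"x":-0.135,"y":-0.04,"z":0,"rx":0,"ry":0,"rz":0.2},{"x":-0.165,"y":-0.045,"z":0,"rx":0,"ry":0,"rz":0.264}]}}

```text
time: 13.45
tcp_pos: [0.4788, 0.119, 0.1209]
tcp_rot: [[0.142, 0.99, 0.001], [0.99, -0.142, -0.001], [-0.0, 0.001, -1.0]]
contact_force: [0.5, -0.2, -1.2]
gripper_width: 0.0222
```

```bash
python3 - <<'E'
from h import *
goal([.471,-.0195,.12],-.1405+np.pi/2)
E
```

```text
tcp [0.4788 0.119  0.1209] yawx 1.4283 t 13.45 w 0.0222 F [ 0.54 -0.24 -1.18]
shift [-0.1382  0.0119  0.001 ] rot [ 0.0007  0.0005 -0.002 ]
```

>>> {"method": "drive_tool", "body": {"series": [{"x":-0.03,"y":0.003,"z":0,"rx":0,"ry":0,"rz":-0.002},{"x":-0.065,"y":0.006,"z":0,"rx":0,"ry":0,"rz":-0.002},{"x":-0.1,"y":0.009,"z":0,"rx":0,"ry":0,"rz":-0.002},{"x":-0.125,"y":0.012,"z":0,"rx":0,"ry":0,"rz":-0.002},{"x":-0.136,"y":0.012,"z":0,"rx":0,"ry":0,"rz":-0.002}]}}

```text
time: 13.87
tcp_pos: [0.4727, -0.0186, 0.121]
tcp_rot: [[0.141, 0.99, 0.001], [0.99, -0.141, -0.002], [-0.001, 0.002, -1.0]]
contact_force: [-0.9, -0.3, -2.0]
gripper_width: 0.0219
```

>>> {"method": "drive_tool", "body": {"series": [{"x":0,"y":0,"z":0.01,"rx":0,"ry":0,"rz":0},{"x":0,"y":0,"z":0.02,"rx":0,"ry":0,"rz":0},{"x":0,"y":0,"z":0.025,"rx":0,"ry":0,"rz":0},{"x":0,"y":0,"z":0.025,"rx":0,"ry":0,"rz":0},{"x":0,"y":0,"z":0.025,"rx":0,"ry":0,"rz":0}]}}

```text
time: 14.28
tcp_pos: [0.4721, -0.0141, 0.0939]
tcp_rot: [[0.135, 0.991, -0.002], [0.991, -0.135, 0.001], [0.0, -0.002, -1.0]]
contact_force: [0.5, 0.1, -1.4]
gripper_width: 0.0216
```

>>> {"method": "drive_tool", "body": {"series": [{"x":0,"y":0,"z":0,"rx":0,"ry":0,"rz":0},{"x":0,"y":0,"z":0,"rx":0,"ry":0,"rz":0},{"x":0,"y":0,"z":0,"rx":0,"ry":0,"rz":0},{"x":0,"y":0,"z":0,"rx":0,"ry":0,"rz":0}]}}

```text
time: 14.62
tcp_pos: [0.473, -0.0153, 0.0953]
tcp_rot: [[0.137, 0.991, 0.001], [0.991, -0.137, -0.0], [-0.0, 0.001, -1.0]]
contact_force: [-0.7, 0.9, -1.7]
gripper_width: 0.0218
```

```bash
python3 - <<'E'
from h import *
goal([.471,-.0195,.0702],-.1405+np.pi/2)
im=bot.grab_frame("wrist");cv2.imwrite("pics/w14raw.png",im)
goal([.471,-.0195,.0702],-.1405+np.pi/2)
cv2.imwrite("pics/s14.png",bot.grab_frame("scene"));cv2.imwrite("pics/d14.png",bot.grab_frame("side"))
crop(cv2.imread("pics/d14.png"),290,150,160,120,5,"pics/d14c.png")
crop(cv2.imread("pics/s14.png"),250,180,110,90,7,"pics/s14c.png")
E
```

```text
tcp [ 0.473  -0.0153  0.0953] yawx 1.4332 t 14.62 w 0.0218 F [-0.69  0.9  -1.67]
shift [-0.0044 -0.0014  0.0251] rot [0.0007 0.0001 0.0029]
tcp [ 0.4729 -0.0154  0.0952] yawx 1.433 t 14.67 w 0.0221 F [-0.5   0.11 -2.18]
shift [-0.0043 -0.0014  0.025 ] rot [0.0006 0.0001 0.0027]
```

View pics/w14raw.png

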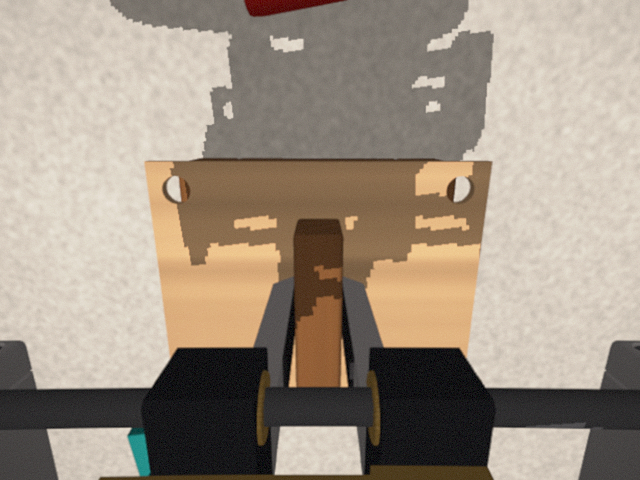

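View pics/d14c.png

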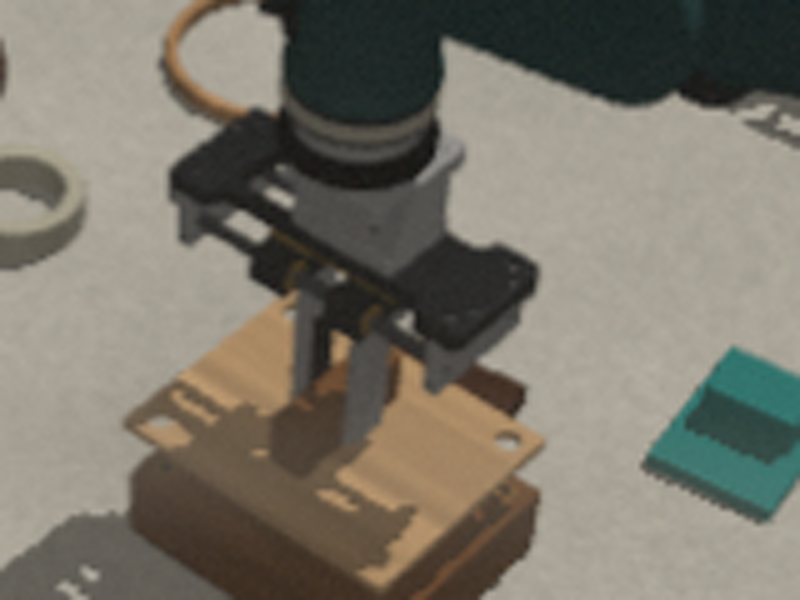

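View pics/s14c.png

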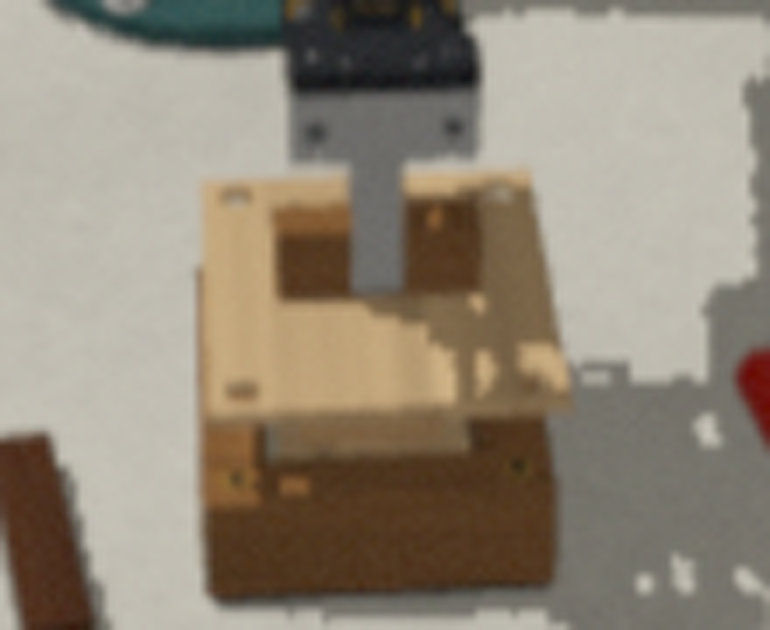

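The cover is held level about 35 mm over the rim; wrist view shows its far holes at (176,189) and (459,189). Fit it.

```bash
python3 - <<'E'
from h import *
im=cv2.imread("pics/w14raw.png"); crop(im,140,150,360,90,2,"pics/w14a.png"); crop(im,140,210,360,190,2,"pics/w14b.png")
E
```

```text
(no output)
```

View pics/w14a.png

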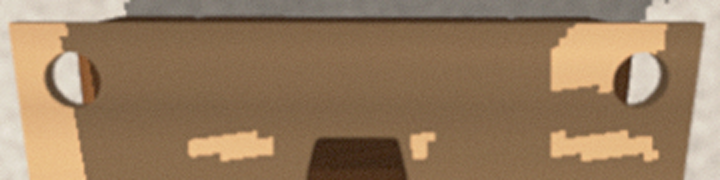

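View pics/w14b.png

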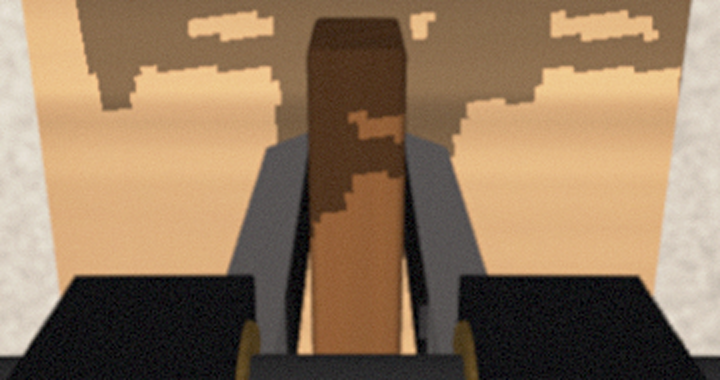

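```bash
python3 - <<'E'
from h import *
W=bot.camera_params("wrist"); z=bot.get_state()["tcp_pos"][2]-.0102
a=lambda p:uncrop(p,140,150,2); b=lambda p:uncrop(p,140,210,2); R=bot.get_state()["tcp_rot"]
BT=rect(.011,.04,.038)
for dz in (0,-.002,-.004):
  q,r=fit([(W,CH[:2],a([(639,78),(72,79)])),(W,CC[:2],a([(703,22),(11,22)])),(W,BT[:2],b([(406,52),(308,52)]))],[.47,-.02,-.14],z+dz)
  d=np.array([.4710,-.0199,-.1402])-q; print(dz,q.round(4),"tool",(R.T@np.r_[d[:2],0])[:2].round(4),d[2].round(4),r.round(1))
E
```

```text
0 [ 0.4718 -0.0162 -0.1379] tool [-0.0038 -0.0003] -0.0023 [ 0.1  1.   0.8  0.6  0.1  0.4 -0.7  0.5  0.7 -1.8 -1.3 -1.8]
-0.002 [ 0.4719 -0.0163 -0.1376] tool [-0.0037 -0.0004] -0.0026 [-1.3  0.6  2.5  0.3 -1.6  0.3  1.3  0.6  0.6 -2.7 -0.7 -2.7]
-0.004 [ 0.4719 -0.0166 -0.1375] tool [-0.0034 -0.0005] -0.0027 [-2.7  0.5  4.   0.2 -3.4  0.5  3.2  0.7  0.4 -3.4 -0.4 -3.4]
```

>>> {"method": "drive_tool", "body": {"series": [{"x":-0.0037,"y":-0.0003,"z":0.004,"rx":0,"ry":0,"rz":0.0023},{"x":-0.0037,"y":-0.0003,"z":0.008,"rx":0,"ry":0,"rz":0.0023},{"x":-0.0037,"y":-0.0003,"z":0.012,"rx":0,"ry":0,"rz":0.0023},{"x":-0.0037,"y":-0.0003,"z":0.016,"rx":0,"ry":0,"rz":0.0023},{"x":-0.0037,"y":-0.0003,"z":0.019,"rx":0,"ry":0,"rz":0.0023}]}}

```text
time: 15.18
tcp_pos: [0.4715, -0.0191, 0.075]
tcp_rot: [[0.14, 0.99, -0.001], [0.99, -0.14, 0.0], [-0.0, -0.001, -1.0]]
contact_force: [0.2, 0.2, -2.1]
gripper_width: 0.0219
```

>>> {"method": "drive_tool", "body": {"series": [{"x":0,"y":0,"z":0.002,"rx":0,"ry":0,"rz":0},{"x":0,"y":0,"z":0.004,"rx":0,"ry":0,"rz":0},{"x":0,"y":0,"z":0.004,"rx":0,"ry":0,"rz":0},{"x":0,"y":0,"z":0.004,"rx":0,"ry":0,"rz":0},{"x":0,"y":0,"z":0.004,"rx":0,"ry":0,"rz":0}]}}

```text
time: 15.6
tcp_pos: [0.4721, -0.0191, 0.0721]
tcp_rot: [[0.14, 0.99, 0.0], [0.99, -0.14, -0.0], [-0.0, 0.0, -1.0]]
contact_force: [-0.3, 0.0, -1.9]
gripper_width: 0.0218
```

```bash
python3 - <<'E'
from h import *
goal([.471,-.0195,.0702],-.1402+np.pi/2)
im=bot.grab_frame("wrist");cv2.imwrite("pics/w15raw.png",im)
goal([.471,-.0195,.0702],-.1402+np.pi/2)
d=bot.grab_frame("side");s=bot.grab_frame("scene"); cv2.imwrite("pics/d15.png",d);cv2.imwrite("pics/s15.png",s)
crop(d,300,190,120,110,6,"pics/d15c.png")
crop(s,260,190,90,85,7,"pics/s15c.png")
crop(im,120,150,400,100,2,"pics/w15c.png")
E
```

```text
tcp [ 0.4721 -0.0191  0.0721] yawx 1.4306 t 15.6 w 0.0218 F [-0.28  0.01 -1.9 ]
shift [-0.0005 -0.001   0.0019] rot [ 0.0004  0.0001 -0.    ]
tcp [ 0.4721 -0.0192  0.0722] yawx 1.4306 t 15.65 w 0.0217 F [ 0.07 -0.01 -2.2 ]
shift [-0.0005 -0.001   0.002 ] rot [ 0.0005  0.0001 -0.    ]
```

View pics/w15c.png

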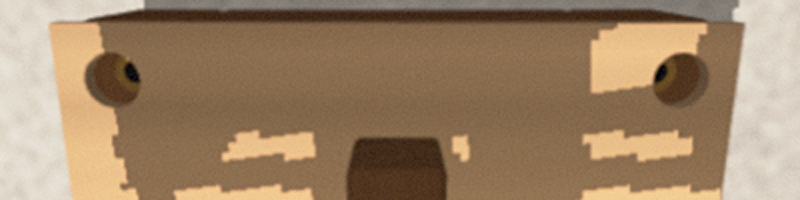

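View pics/d15c.png

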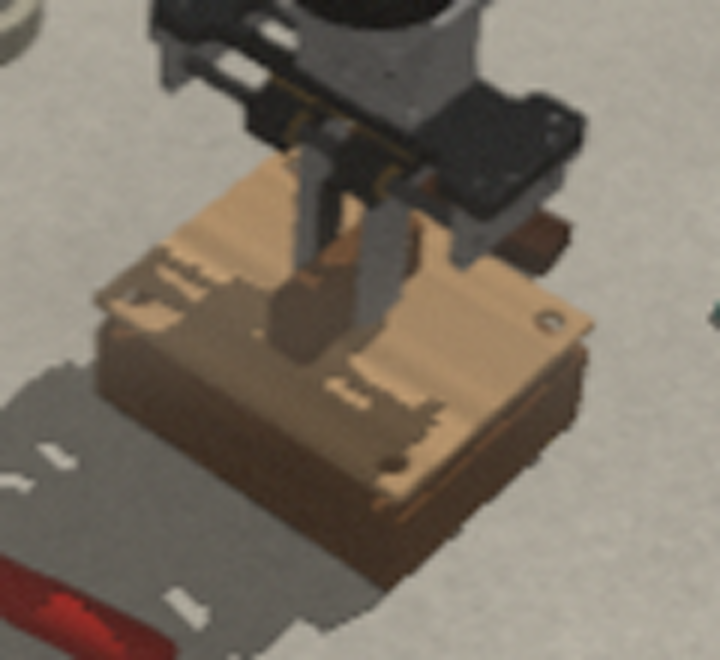

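View pics/s15c.png

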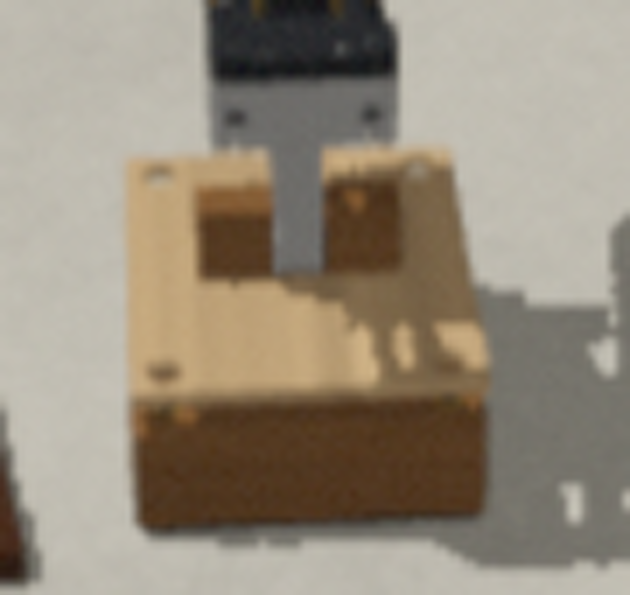

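Wrist view now shows both far threaded bores through the cover holes: bores at crop (131,73), (661,72), cover holes centred on (112,80), (681,80). Working out the offset.

```bash
python3 - <<'E'
from h import *
im=cv2.imread("pics/w15raw.png")
l=cv2.resize(im[165:215,150:200],None,fx=8,fy=8,interpolation=cv2.INTER_CUBIC); r=cv2.resize(im[165:215,435:485],None,fx=8,fy=8,interpolation=cv2.INTER_CUBIC)
o=np.hstack([l,r]); o=cv2.convertScaleAbs(o,alpha=1.6,beta=15); cv2.imwrite("pics/w15h.png",o)
E
```

```text
(no output)
```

View pics/w15h.png

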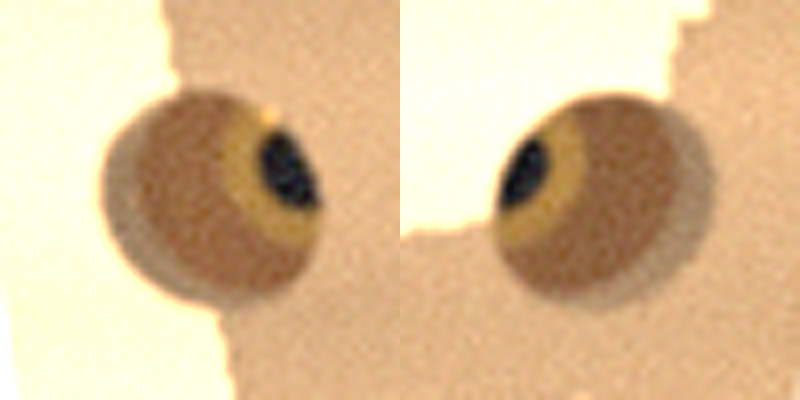

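```bash
python3 - <<'E'
from h import *
W=bot.camera_params("wrist"); z=bot.get_state()["tcp_pos"][2]-.0102; R=bot.get_state()["tcp_rot"]
l=lambda p:uncrop([p],150,165,8)[0]; r=lambda p:uncrop([(p[0]-400,p[1])],435,165,8)[0]
for df,di in ((0,0),(.002,0),(0,-.002),(.002,-.002)):
  qf,rf=fit([(W,FH[:2],[r((506,165)),l((300,166))])],[.471,-.02,-.14],df)
  qc,rc=fit([(W,CH[:2],[r((603.5,201)),l((211,199))])],[.471,-.02,-.14],z+di)
  d=qf-qc; print(df,di,qf.round(4),qc.round(4),"tool",(R.T@np.r_[d[:2],0])[:2].round(4),d[2].round(4),rf.round(1),rc.round(1))
E
```

```text
0 0 [ 0.4708 -0.02   -0.1401] [ 0.4711 -0.0197 -0.1415] tool [-0.0004 -0.0002] 0.0014 [-1.2 -0.1  1.2 -0.1] [-0.6 -0.1  0.6 -0.1]
0.002 0 [ 0.4708 -0.0198 -0.1401] [ 0.4711 -0.0197 -0.1415] tool [-0.0002 -0.0002] 0.0014 [ 0.1  0.  -0.1  0. ] [-0.6 -0.1  0.6 -0.1]
0 -0.002 [ 0.4708 -0.02   -0.1401] [ 0.471  -0.0199 -0.1415] tool [-0.0001 -0.0002] 0.0014 [-1.2 -0.1  1.2 -0.1] [-2.2 -0.1  2.1 -0.1]
0.002 -0.002 [ 0.4708 -0.0198 -0.1401] [ 0.471  -0.0199 -0.1415] tool [ 0.0001 -0.0002] 0.0014 [ 0.1  0.  -0.1  0. ] [-2.2 -0.1  2.1 -0.1]
```

```bash
python3 - <<'E'
from h import *
S=bot.camera_params("scene"); D=bot.camera_params("side"); z=.0722-.0102
us=uncrop([(417,168),(157,174),(164,370)],260,190,7); ud=uncrop([(137,297),(393,464),(550,321)],300,190,6)
for dz in (-.003,0,.003):
  q,r=fit([(S,CH[1:],us),(D,CH[:3],ud)],[.47,-.02,-.14],z+dz); print(dz,q.round(4),r.round(1))
s=bot.get_state(); print(s["time"],s["tcp_pos"].round(4),s["qd"].round(3),s["gripper_width"],s["contact_force"].round(2),s["tcp_rot"].round(4)[2])
E
```

```text
-0.003 [ 0.4705 -0.0194 -0.14  ] [ 0.1  0.6  0.   1.1 -0.1  1.4  0.5  0.2  0.2  0.2  0.1  0.8]
0 [ 0.4704 -0.0185 -0.1375] [ 0.3 -0.3  0.2  0.2  0.2  0.4  0.3 -0.3  0.2 -0.3  0.1  0.1]
0.003 [ 0.4707 -0.0178 -0.1333] [ 0.5 -1.2  0.3 -0.6  0.6 -0.4  0.1 -0.9  0.2 -1.  -0.  -0.7]
15.75 [ 0.4721 -0.0192  0.0722] [-0.002 -0.001  0.001  0.002 -0.    -0.001] 0.021444378751051173 [-0.07 -0.58 -1.16] [-1.e-04  5.e-04 -1.e+00]
```

The fixed cameras agree: cover and frame match to about 0.5 mm and 4 mrad, the height is right, the arm is still, and there is no contact force. Handing in.

```bash
python3 - <<'E'
from cell import bot
print(bot.hand_in())
E
```

```text
the job is handed in; nothing more can be done
None
```

The insert is in the frame's pocket and let go, and I handed in at 15.75 s with the cover held over the frame. No verdict came back.

- **Insert:** I lowered it slowly until the floor pushed back with about 6 N. The tool height was 26.0 mm, against 25.7 mm expected for the pocket floor. I then let go with a part opening. The wrist picture afterwards showed it flat, with roughly 1 mm of offset to one side. I could not see it again once the cover was over it.
- **Cover:** I gripped the batten at 35 N. Its underside is about 12 mm above the rim, level and still, and the wrist force shows no push from below.
- **Hole alignment:** Through the two far holes the wrist camera puts the cover within about 0.4 mm and 1.4 mrad of the frame. The two fixed cameras, using three cover holes, give about 0.5 mm and 4 mrad. The near holes were hidden from the wrist camera.
- **Disagreements:** The wrist camera and the fixed cameras differed by 1 to 4 mm in absolute position, so I aligned by relative measurements within one camera. The wrist camera also made the held insert look 2 to 3 mm low, which the floor contact did not bear out.
- **Bystanders:** I did not touch any that I know of, but I made no separate check of their positions at the end.

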